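Pack the castings and lock the boxes in a stack

ROBOT

A 7-joint arm with a two-finger parallel gripper is mounted at the origin on the work surface. World frame = base frame: x ahead of the robot, y to its left, z up, the work surface at z = 0. Lengths are in mm, angles in rad, forces in N, time in s.
With the tool pointing down it reaches from about 375 to 925 mm from the base axis. Payload 3.1 kg.
Tool frame: the origin (TCP) lies at the very end of the fingers, on their centre line; the grasp point (between the pads) lies behind it (robot.grasp_offset is the z of the grasp point in the tool frame, in mm); z points along the fingers, y is the direction in which the jaws open and shut (so a half turn about z gives the same grasp; the last joint's range is limited). The gripper opens to 85 mm and grips with 20 to 120 N. Pads are 22 mm wide; open, the fingers measure 114 mm over their backs; the gripper's body (76 mm by 85 mm) begins 54 mm behind the grasp point. The pads swing forward as they close: fully open they stand 13 mm farther back than shut.
Start: joints at [1.094, 0.383, 0.044, 1.598, -0.018, 1.161, -0.05], TCP at [240.393, -603.916, 231.269] pointing down, gripper open.
Joint ranges: [-2.61, 2.61], [-0.41, 2.15], [-1.48, 1.57], [0, 2.5], [-1.57, 4.71], [0.05, 1.97], [-2.85, 2.85]. Speed limits (rad/s): [2.79, 2.79, 3.14, 3.14, 3.14, 3.14, 3.14].

INTERFACE

Orientations are given as a 3x3 rotation matrix whose columns are the frame's x, y, z axes.
In Python, from plant import robot, grab_frame, order gives the robot as it stands.
- The arm moves only by the shell command python3 -m crank 'ROWS' [FORCE]. ROWS is JSON, a list that holds one entry, the list of rows, each a list of 7 numbers: the shift along the tool's x, y, z in cm, then the turn, a rotation vector about the tool's x, y, z in degrees, then the gripper's target within -1 to 1 (shut at 1, half-way at 0, fully open at -1). A call has 1 to 5 rows; each row is the pose to reach, as a shift and turn from the pose commanded when the call began, along the tool's axes at that moment; what a row does not reach only later rows make up. A row lasts 1/12 s, in which the tool goes at most 41.7 mm and 7.16 degrees, less where a joint would pass 70% of its speed; a pose out of reach is approached as far as the arm can. A call with a gripper value outside its range is refused whole. The fingers move at their own pace and stop on an object; FORCE is the grip in N (left out, the last holds). Time passes only in rows, so rows that repeat a pose let the fingers close. It gives the time, the measured TCP pose, the force and the opening at its end, in the units of the state.
- robot.state(): the state, without advancing time (a new reading comes with each control period).
- grab_frame(name): name is "side" or "top" or "wrist"; returns a dict with "image" (384x512x3 uint8, blue, green, red), "mtx" (3x3 intrinsics, pixels), "D" ([k1, k2, p1, p2, k3] as OpenCV has them; the pictures are not rectified), "eye" and "attitude" of the camera in the world; the wrist camera has in their place "T_tool_cam" (4x4, takes a point from camera to tool coordinates, whose origin is the TCP and whose axes are the flange's). Camera axes: x right, y down, z forward; pixel columns grow to the right and rows downward; lengths in mm; the calibration is good to about 2 mm. A picture is of the moment at which its call begins: read the wrist's pose just before it. There is no depth.
- order.sign_off(): hands the job in, once; it reports no verdict.
The state is a dict: "t": time; "joints": joint angles; "dq": joint speeds; "joint_torque": joint torques, N m; "position": TCP position; "tool_rot": TCP orientation; "wrist_force": force on the tool from outside, world axes, zero at the start; "torque": the same for the moment, N m; "grip_width": opening from 0.0 (shut) to 1.0 (fully open).
Only numpy, scipy, OpenCV 4.12 (cv2) and the standard library are available. Lean on these libraries where they do the work, as an engineer would, in place of code of your own. Each camera call takes 0.05 s, during which the arm holds its last target. There are 200 camera calls.

TASK

Drop every copper boss and brass block lying on the bench into the open yellow box, then close it with its loose white lid, plug fully down in the mouth. After that stack the boxes on the raised stand, the closed blue box at the bottom and the closed yellow box on top, each base seated fully down over the lugs below it. Keep both boxes upright all the time and leave the amber jar, the flat copper sheet and the steel cylinder where they are.

Things in the scene. Friction and masses are not known exactly. Their poses are not given: they have to be found in the camera images.
- stand_top (a point): fixed raised stand: dark foot plate 150 x 100 x 8 mm, grey column, narrow aluminium top plate 104 (x) x 48 (y) mm. This point is the centre of its upper face, 50 mm above the bench, z up. Two round red lugs stand on it at x = +38 and -38 mm, y = 0: 10 mm tall, 22 mm across at the foot, tapering to 16 mm at the top
- box_mid (a point): open yellow box, 124 (x) x 64 (y) x 57 mm high, 0.16 kg empty, not fixed; this point is its centre, 28.5 mm above its underside. Inside it is 118 x 58 mm and 38 mm deep (floor 19 mm above the underside, walls 3 mm). Fits either way round
- lid_grip (a point): loose white lid of the yellow box, 0.06 kg. This point is the centre of the red grip, 28 (x) x 14 (y) x 13 mm tall, in the middle of its plate; it lies 6.5 mm above the plate's upper face and 15.5 mm above the underside of the plug. Seated, it is 39 mm above box_mid. No latch: the lid lifts straight off, so carry the closed box by its body. Fits either way round
- stock_mid (a point): closed blue box, full, 0.38 kg, 124 (x) x 64 (y) mm, its lid fixed on for good; this point is 28.5 mm above its underside, half-way up the 57 mm high body. Seated on the stand, it is 28.5 mm above stand_top; the yellow box seated on it has box_mid 61 mm above it. Fits either way round
- boss0_mid (a point): copper boss (may be absent): round, 28 mm across, 15 mm high, straight sides for the lower 11 mm, then a bevel; 0.06 kg; this point is its centre, 7.5 mm above the underside
- boss1_mid (a point): copper boss (may be absent): round, 28 mm across, 15 mm high, straight sides for the lower 11 mm, then a bevel; 0.06 kg; this point is its centre, 7.5 mm above the underside
- boss2_mid (a point): copper boss (may be absent): round, 28 mm across, 15 mm high, straight sides for the lower 11 mm, then a bevel; 0.06 kg; this point is its centre, 7.5 mm above the underside
- boss3_mid (a point): copper boss (may be absent): round, 28 mm across, 15 mm high, straight sides for the lower 11 mm, then a bevel; 0.06 kg; this point is its centre, 7.5 mm above the underside
- block0_mid (a point): brass block (may be absent): 30 (x) x 18 (y) x 15 mm high, 0.055 kg; this point is its centre, 7.5 mm above the underside; grip across y
- block1_mid (a point): brass block (may be absent): 30 (x) x 18 (y) x 15 mm high, 0.055 kg; this point is its centre, 7.5 mm above the underside; grip across y
- stock: the closed blue box (origin under its centre). Upper face of its lid plate (120 x 60 mm) is 61 mm above the underside; on it two red lugs like the stand's at x = +38 and -38 mm, 10 mm tall, and between them a red grip 28 x 14 x 13 mm tall. Base recesses as the yellow box
- box: the yellow box (origin under its centre). In its underside are two recesses 27 x 27 mm, 16 mm deep, centred at x = +38 and -38 mm, that drop over lugs with about 2.5 mm to spare each way, and a middle recess 38 x 27 mm that clears a lid's grip
- lid: the white lid (origin under the centre of its plug). Plate 120 (x) x 60 (y) x 4 mm; under it a plug 112 x 52 x 5 mm that drops into the box mouth with 3 mm to spare each way, the plate then resting on the rim. On it two red lugs like the stand's at x = +38 and -38 mm, 10 mm tall
- jar: bystander: small amber glass jar with steel cap, 36 mm across, 45 mm tall, among the castings
- blank: bystander: flat copper sheet 80 x 70 x 6 mm
- dapblock: bystander: steel cylinder 70 mm across, 50 mm tall
Things that resemble listed ones, but are neither listed nor needed, are in the scene too. Of the things like the lid, leave any that is turquoise; of the rest the smaller one is meant.

How it is judged (in metres and radians):
On the way, in this order (a step that is already met when the one before it is completed fails the run):
1. every casting present lies in the yellow box (x of boss0_mid in the frame of box_mid between -0.059 and 0.059 m and y of boss0_mid in the frame of box_mid between -0.029 and 0.029 m and z of boss0_mid in the frame of box_mid between -0.015 and 0.025 m and x of boss1_mid in the frame of box_mid between -0.059 and 0.059 m and y of boss1_mid in the frame of box_mid between -0.029 and 0.029 m and z of boss1_mid in the frame of box_mid between -0.015 and 0.025 m and x of boss2_mid in the frame of box_mid between -0.059 and 0.059 m and y of boss2_mid in the frame of box_mid between -0.029 and 0.029 m and z of boss2_mid in the frame of box_mid between -0.015 and 0.025 m and x of boss3_mid in the frame of box_mid between -0.059 and 0.059 m and y of boss3_mid in the frame of box_mid between -0.029 and 0.029 m and z of boss3_mid in the frame of box_mid between -0.015 and 0.025 m and x of block0_mid in the frame of box_mid between -0.059 and 0.059 m and y of block0_mid in the frame of box_mid between -0.029 and 0.029 m and z of block0_mid in the frame of box_mid between -0.015 and 0.025 m and x of block1_mid in the frame of box_mid between -0.059 and 0.059 m and y of block1_mid in the frame of box_mid between -0.029 and 0.029 m and z of block1_mid in the frame of box_mid between -0.015 and 0.025 m), for 0.2 s.
2. the yellow box is closed: lid fully down in its mouth (all of step 1 and x of lid_grip in the frame of box_mid between -0.005 and 0.005 m and y of lid_grip in the frame of box_mid between -0.005 and 0.005 m and z of lid_grip in the frame of box_mid between 0.036 and 0.042 m and angle between the x axis of lid_grip and the x axis of box_mid, either way round below 0.15 rad), for 0.2 s.
3. the closed yellow box is locked on the blue box, which is locked on the stand (x of stock_mid in the frame of stand_top between -0.005 and 0.005 m and y of stock_mid in the frame of stand_top between -0.005 and 0.005 m and z of stock_mid in the frame of stand_top between 0.0255 and 0.0315 m and angle between the x axis of stock_mid and the x axis of stand_top, either way round below 0.15 rad and x of box_mid in the frame of stock_mid between -0.005 and 0.005 m and y of box_mid in the frame of stock_mid between -0.005 and 0.005 m and z of box_mid in the frame of stock_mid between 0.058 and 0.064 m and angle between the x axis of box_mid and the x axis of stock_mid, either way round below 0.15 rad), for 0.2 s.
At the end, for the whole second after the job is handed in: All castings present in the yellow box; lid seated on it, blue box seated on the stand's lugs, yellow box on the blue box's lugs (each within 5 mm sideways, 3 mm in height, 0.15 rad, either way round); boxes and lid level within 0.06 rad and at rest (under 0.02 m/s) (all of step 2 and all of step 3 and angle between each of stock_mid, box_mid, lid_grip's own z axis and vertical below 0.06 rad and linear speed of each of stock, box, lid below 0.02 m/s); the robot touches nothing.
It fails at once if the yellow box is tipped (more than 0.6 rad) (angle between box_mid's own z axis and vertical above 0.6 rad).
It fails at once if the blue box is tipped (more than 0.6 rad) (angle between stock_mid's own z axis and vertical above 0.6 rad).
It fails at once if a bystander (jar, copper sheet, steel cylinder) is moved more than 30 mm (distance of any of jar, blank, dapblock from where it was at the start of the episode above 0.03 m).
Of boss0, boss1, boss2, boss3, block0, block1 only 4 to 6 are there at a start; the rules pass over those that are not, and their reading is None.
At some moment in a run one of boss0, boss1, boss2, boss3, block0, block1, lid may be knocked a few centimetres aside while the robot is not near it.
It also fails if it takes over 210 s, if anything falls off the work surface, if the arm or the gripper's body presses on something with over 40 N, if the wrist force passes 120 N, or if a joint passes its speed limit or range.

## Working session

There is one attempt and no reset: what is moved stays moved. The work goes in short steps, Python scripts to look and compute and a shell command to move; the robot and the scene stay as the last step left them, time stands still between calls to the robot, and variables do not carry over. Pictures are saved under pics/ and viewed, about 12 in all and at most 16, crops included, and the job is handed in when it is done.

```bash
ls; mkdir -p pics; cat > h.py <<'E'
import numpy as np, cv2
from plant import robot, grab_frame, order
def cam(name):
    s=robot.state(); f=grab_frame(name)
    if name=='wrist':
        T=np.array(f['T_tool_cam']); R=np.array(s['tool_rot']); p=np.array(s['position'])
        f['R']=R@T[:3,:3]; f['C']=R@T[:3,3]+p
    else:
        f['R']=np.array(f['attitude']); f['C']=np.array(f['eye'])
    f['K']=np.array(f['mtx'],float); f['D']=np.array(f['D'],float)
    return f
def ray(f,px,z):
    px=np.array(px,float).reshape(-1,1,2)
    u=cv2.undistortPoints(px,f['K'],f['D']).reshape(-1,2)
    d=np.c_[u,np.ones(len(u))]@f['R'].T
    return f['C']+d*((z-f['C'][2])/d[:,2])[:,None]
def proj(f,P):
    r=cv2.Rodrigues(f['R'].T)[0]; t=-f['R'].T@f['C']
    return cv2.projectPoints(np.array(P,float).reshape(-1,1,3),r,t,f['K'],f['D'])[0].reshape(-1,2)
def save(f,n): 
    import pickle; cv2.imwrite(f'pics/{n}.png',f['image']); pickle.dump({k:f[k] for k in f},open(f'pics/{n}.pkl','wb'))
def load(n):
    import pickle; return pickle.load(open(f'pics/{n}.pkl','rb'))
E
python3 - <<'E'
from h import *
s=robot.state(); print(s['t'],s['position'],np.round(s['tool_rot'],3).tolist(),s['grip_width'],robot.grasp_offset)
for n in ['top','side','wrist']:
    f=cam(n); save(f,n+'0'); print(n,np.round(f['C']),np.round(f['R'],2).tolist(),f['K'][0,0], f['D'])
a=cv2.imread('pics/top0.png'); cv2.imwrite('pics/top0b.png',cv2.resize(a,(800,600),interpolation=cv2.INTER_CUBIC))
E
```

```text
pics
0.0 [ 240.02159423 -603.06867456  229.89215135] [[0.929, 0.37, -0.001], [0.37, -0.929, 0.002], [-0.0, -0.003, -1.0]] 0.9988127421587775 -18.700000000000003
top [ 459.  -48. 1214.] [[0.01, -1.0, 0.08], [-1.0, -0.01, -0.02], [0.02, -0.08, -1.0]] 411.4035022498422 [-0.14987493  0.          0.          0.          0.        ]
side [338. 719. 778.] [[-0.96, -0.19, 0.19], [-0.27, 0.63, -0.73], [0.01, -0.75, -0.66]] 396.65897644629496 [-0.0682682  0.         0.         0.         0.       ]
wrist [ 316. -574.  374.] [[0.37, -0.88, -0.3], [-0.93, -0.35, -0.11], [-0.0, 0.32, -0.95]] 300.97213447078616 [0.02542478 0.         0.         0.         0.        ]
```

View pics/top0b.png

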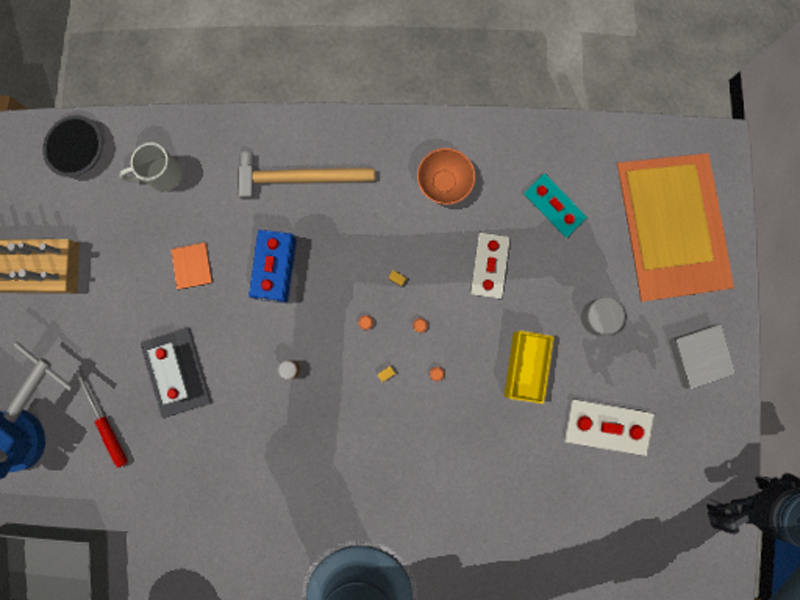

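View pics/side0.png

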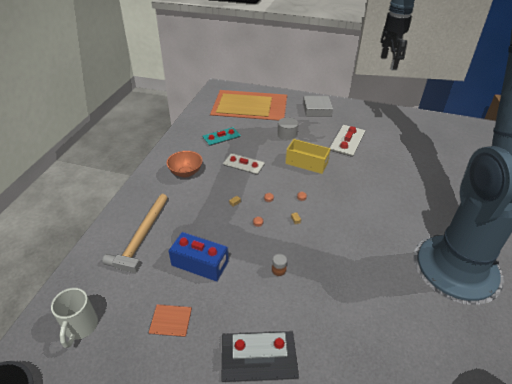

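Top view (800x600 px): yellow box (531,367), blue box (272,266), stand (172,370), jar (288,370), copper sheet (192,266). Castings: bosses at (366,323), (420,325) and (437,374), blocks at (398,278) and (387,373). Lid candidates are white (490,265), larger white (610,427) and turquoise (555,204). The smaller white one at (490,265) fits.

```bash
cat > m.py <<'E'
from h import *
def blobs(f,lo,hi,z,amin=8,amax=1e5,roi=None):
    """HSV mask -> list of (px,area,world xy of centre, axis angle deg, size mm) at plane z"""
    m=cv2.inRange(cv2.cvtColor(f['image'],cv2.COLOR_BGR2HSV),lo,hi)
    out=[]
    for c in cv2.findContours(m,cv2.RETR_EXTERNAL,cv2.CHAIN_APPROX_NONE)[0]:
        a=cv2.contourArea(c)
        if a<amin or a>amax: continue
        w=ray(f,c.reshape(-1,2),z)[:,:2].astype(np.float32)
        (cx,cy),(l,s),ang=cv2.minAreaRect(w)
        if l<s: l,s,ang=s,l,ang+90
        M=cv2.moments(c); px=(M['m10']/M['m00'],M['m01']/M['m00'])
        out.append((np.round(px,1).tolist(),a,np.round([cx,cy],1).tolist(),round((ang+90)%180-90,1),np.round([l,s],1).tolist()))
    return out
def show(t,b): 
    print(t); [print('  ',*x) for x in b]
E
python3 - <<'E'
from m import *
f=load('top0')
show('yellow',blobs(f,(22,120,90),(35,255,255),57,20))
show('blue',blobs(f,(108,120,60),(128,255,255),60,50))
show('copper',blobs(f,(3,100,120),(15,255,255),15,10))
show('brass',blobs(f,(16,100,100),(24,255,255),15,10))
show('white',blobs(f,(0,0,175),(180,45,255),9,60))
show('red z50+',blobs(f,(0,180,80),(2,255,255),20,10)+blobs(f,(176,180,80),(180,255,255),20,10))
E
```

```text
yellow
   [338.2, 234.4] 1086.5 [441.1, -304.6] -8.4 [124.9, 76.0]
blue
   [173.8, 169.8] 999.0 [620.3, 162.8] -6.1 [125.3, 71.6]
copper
   [279.0, 238.9] 55.0 [426.0, -139.3] -89.6 [23.3, 23.2]
   [268.2, 207.9] 52.5 [516.0, -106.6] -89.5 [23.4, 23.4]
   [233.3, 205.9] 52.0 [520.8, -4.5] 0.6 [23.4, 23.3]
   [121.9, 169.6] 553.0 [625.1, 327.6] 11.6 [79.3, 69.0]
   [431.8, 144.6] 5170.5 [717.8, -613.3] 8.5 [278.1, 200.2]
   [285.1, 112.3] 1008.0 [802.9, -156.0] 0.3 [108.5, 108.4]
brass
   [246.9, 238.9] 54.5 [425.4, -45.7] -55.8 [29.8, 18.5]
   [253.7, 177.5] 52.5 [604.9, -64.2] 59.5 [29.8, 18.7]
   [22.8, 170.7] 932.0 [625.4, 652.7] -89.7 [151.7, 103.5]
   [200.3, 112.0] 556.5 [800.6, 98.9] -89.5 [234.1, 24.8]
   [428.4, 138.1] 2768.0 [736.5, -601.9] 8.6 [199.4, 150.1]
white
   [389.6, 273.3] 1331.5 [324.0, -472.9] 80.2 [162.1, 81.9]
   [106.7, 238.9] 357.5 [420.4, 369.5] 18.2 [105.2, 47.2]
   [313.2, 169.8] 694.5 [631.9, -241.3] -7.9 [118.2, 58.1]
red z50+
   [407.1, 276.2] 47.5 [315.3, -522.1] 46.1 [24.3, 23.5]
   [392.3, 273.7] 49.0 [324.4, -473.5] 82.4 [41.0, 16.9]
   [373.9, 270.5] 43.0 [334.3, -420.3] 89.5 [24.4, 20.6]
   [70.4, 283.0] 189.5 [287.2, 475.3] 28.8 [95.7, 21.1]
   [110.0, 251.5] 22.0 [383.1, 354.3] -44.7 [15.1, 14.7]
   [102.3, 226.1] 20.0 [456.9, 379.4] 26.9 [17.3, 15.0]
   [312.1, 181.6] 20.0 [594.8, -235.2] -44.7 [14.8, 14.5]
   [170.4, 181.7] 20.5 [590.2, 179.3] 1.5 [14.8, 14.8]
   [314.2, 168.9] 26.5 [632.0, -241.3] -0.3 [24.0, 11.9]
   [171.8, 168.0] 25.5 [630.1, 176.0] 1.7 [23.8, 11.8]
   [315.0, 156.6] 21.0 [669.0, -243.8] -63.6 [16.2, 15.9]
   [173.8, 155.5] 18.0 [666.9, 171.8] -62.1 [15.8, 13.5]
   [363.9, 139.6] 16.0 [723.3, -393.3] -27.4 [15.5, 14.9]
   [355.8, 130.4] 26.5 [751.6, -368.8] 45.2 [25.5, 11.1]
   [346.4, 121.6] 19.5 [777.7, -340.9] -1.1 [15.7, 15.3]
```

```bash
python3 - <<'E'
from m import *
f=load('top0'); im=f['image']
a=cv2.resize(im[140:300,285:425],None,fx=5,fy=5,interpolation=cv2.INTER_CUBIC)
cv2.imwrite('pics/lidcrop.png',a[:,:800][:600])
# sizes of the three lid-like things, and stand red lugs at z=60
h=cv2.cvtColor(im,cv2.COLOR_BGR2HSV)
for p in [(490,265),(475,264),(605,440),(172,385),(164,352),(173,393)]:
    x,y=int(p[0]*.64),int(p[1]*.64); print(p,h[y,x])
E
```

```text
(490, 265) [  3 241 163]
(475, 264) [ 25  25 175]
(605, 440) [ 24  24 200]
(172, 385) [ 55   8 192]
(164, 352) [  2 218 172]
(173, 393) [  1 216 195]
```

View pics/lidcrop.png

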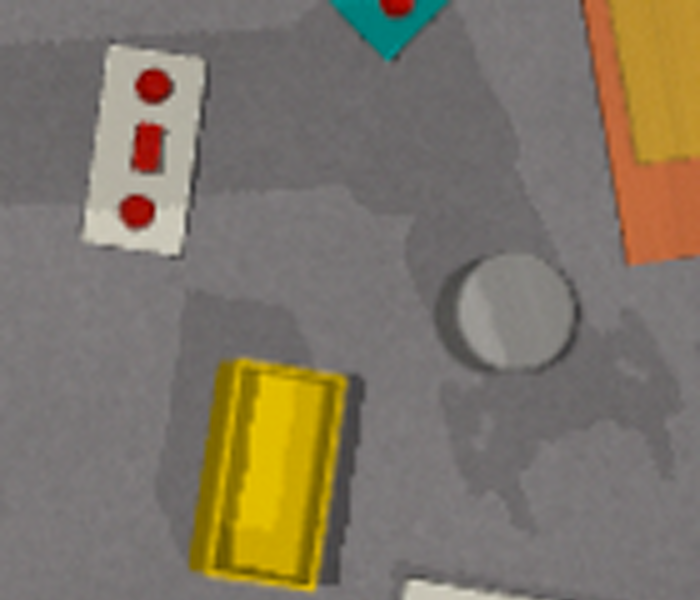

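The crop confirms it: the small plain white lid (about 118x58 mm) is at 800-px (490,265). The bigger white one (162x82) and the turquoise one are decoys. Next I'll move over the castings for a wrist look.

```bash
cat > go.py <<'E'
# usage: go.py x y z theta  [x y z theta ...]  -> chain of row values (cm,deg), each relative to the pose before it
import sys; from h import *
def rows(targets):
    s=robot.state(); p=np.array(s['position']); R=np.array(s['tool_rot'])
    th=np.degrees(np.arctan2(R[1,0],R[0,0]))
    from scipy.spatial.transform import Rotation as Ro
    print('t%.2f at'%s['t'],np.round(p,1),'th %.1f'%th,'w %.2f'%s['grip_width'],'F',np.round(s['wrist_force'],1))
    for t in targets:
        c,si=np.cos(np.radians(t[3])),np.sin(np.radians(t[3]))
        Rt=np.array([[c,si,0],[si,-c,0],[0,0,-1]])
        d=R.T@(np.array(t[:3])-p)/10; r=np.degrees(Ro.from_matrix(R.T@Rt).as_rotvec())
        print(t,'->',np.round(d,2).tolist(),np.round(r,1).tolist(),'rows>=%.1f'%max(np.linalg.norm(d)/4.17,np.linalg.norm(r)/7.16))
        p=np.array(t[:3]);R=Rt
if __name__=='__main__':
    v=list(map(float,sys.argv[1:])); rows([v[i:i+4] for i in range(0,len(v),4)])
E
python3 go.py 300 -420 270 45  400 -250 270 70  470 -80 260 81.6
```

```text
t0.15 at [ 240.1 -603.2  230.2] th 21.7 w 1.00 F [ 0.6 -1.2 -1.1]
[300.0, -420.0, 270.0, 45.0] -> [12.34, -14.82, -3.95] [-0.1, -0.0, -23.3] rows>=4.7
[400.0, -250.0, 270.0, 70.0] -> [19.09, -4.95, 0.0] [0.0, 0.0, -25.0] rows>=4.7
[470.0, -80.0, 260.0, 81.6] -> [18.37, 0.76, 1.0] [0.0, 0.0, -11.6] rows>=4.4
```

```bash
R='' ; python3 -m crank '[[[12.3,-14.8,-4,0,0,-23.3,-1],[12.3,-14.8,-4,0,0,-23.3,-1],[12.3,-14.8,-4,0,0,-23.3,-1],[12.3,-14.8,-4,0,0,-23.3,-1],[12.3,-14.8,-4,0,0,-23.3,-1]]]' 40
python3 -m crank '[[[19.1,-5,0,0,0,-25,-0.2],[19.1,-5,0,0,0,-25,-0.2],[19.1,-5,0,0,0,-25,-0.2],[19.1,-5,0,0,0,-25,-0.2],[19.1,-5,0,0,0,-25,-0.2]]]'
python3 -m crank '[[[18.4,0.8,1,0,0,-11.6,-0.2],[18.4,0.8,1,0,0,-11.6,-0.2],[18.4,0.8,1,0,0,-11.6,-0.2],[18.4,0.8,1,0,0,-11.6,-0.2],[18.4,0.8,1,0,0,-11.6,-0.2]]]'
python3 -m crank '[[[0,0,0,0,0,0,-0.2],[0,0,0,0,0,0,-0.2],[0,0,0,0,0,0,-0.2]]]'
cat > look.py <<'E'
import sys; from m import *
n=sys.argv[1]; f=cam('wrist'); save(f,n)
show('copper',blobs(f,(3,100,100),(15,255,255),15,60,4000))
show('brass',blobs(f,(16,100,80),(23,255,255),15,60,4000))
show('yellow',blobs(f,(24,120,70),(35,255,255),57,300))
show('red@20',blobs(f,(0,180,70),(2,255,255),20,60)+blobs(f,(176,180,70),(180,255,255),20,60))
E
python3 look.py w1; python3 go.py
```

```text
t: 0.57
position: [301.4, -417.1, 271.5]
tool_rot: [[0.704, 0.71, 0.0], [0.71, -0.704, 0.001], [0.001, -0.001, -1.0]]
wrist_force: [1.3, 0.7, 0.7]
grip_width: 0.995
t: 0.98
position: [401.1, -246.5, 271.3]
tool_rot: [[0.337, 0.942, 0.001], [0.942, -0.337, 0.001], [0.001, 0.0, -1.0]]
wrist_force: [0.7, -0.4, 1.1]
grip_width: 0.602
t: 1.4
position: [471.4, -73.3, 261.3]
tool_rot: [[0.138, 0.99, 0.001], [0.99, -0.138, 0.003], [0.003, 0.001, -1.0]]
wrist_force: [0.2, 0.8, 0.1]
grip_width: 0.598
t: 1.65
position: [469.4, -81.5, 260.9]
tool_rot: [[0.147, 0.989, -0.001], [0.989, -0.147, -0.001], [-0.001, -0.001, -1.0]]
wrist_force: [-0.8, 0.3, 0.5]
grip_width: 0.603
copper
   [238.6, 202.3] 285.5 [425.5, -139.5] -70.4 [28.3, 26.8]
   [300.7, 171.4] 319.0 [515.5, -107.8] -53.6 [28.5, 27.1]
   [502.1, 188.0] 1058.5 [776.2, -172.0] -84.0 [99.5, 27.9]
   [295.4, 91.4] 383.5 [519.8, -6.9] -51.3 [26.6, 26.4]
brass
   [273.3, 330.8] 254.5 [432.0, -361.2] -8.2 [139.8, 47.4]
   [285.8, 292.9] 802.5 [474.0, -299.4] -8.3 [71.3, 49.1]
   [225.1, 135.1] 336.0 [424.8, -46.6] -57.1 [30.2, 20.1]
   [365.7, 128.6] 377.5 [603.1, -64.8] 59.5 [30.2, 21.4]
yellow
   [262.0, 315.2] 4125.0 [442.5, -291.6] -8.4 [124.2, 101.3]
red@20
   [472.5, 313.1] 229.5 [749.6, -367.9] 44.4 [27.8, 25.9]
   [490.7, 295.3] 145.5 [774.5, -339.2] -51.6 [26.9, 18.2]
   [391.4, 249.7] 208.0 [630.9, -240.5] -8.1 [30.7, 17.7]
   [416.8, 248.3] 151.0 [666.7, -244.0] -52.0 [24.3, 18.6]
   [363.8, 248.5] 130.0 [592.5, -233.5] -53.4 [22.1, 17.3]
t1.70 at [469.4 -82.1 261. ] th 81.4 w 0.60 F [ 0.3 -1.1 -0.4]
```

View pics/w1.png

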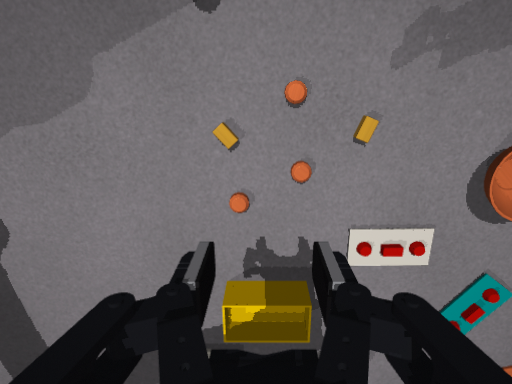

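Wrist view: bosses at (239,202), (301,171) and (295,91), blocks at (225,135) and (366,129), lid at (391,249), yellow box at about (266,311). The positions agree with the top view to about 2 mm. I'm picking the first boss now.

```bash
python3 go.py 425.7 -139.5 90 81.6  425.7 -139.5 1.5 81.6  425.7 -139.5 90 81.6 408 -292 95 81.6 408 -292 60 81.6 408 -292 110 81.6  515.6 -107.5 110 81.6 515.6 -107.5 1.5 81.6  515.6 -107.5 95 81.6  475.5 -302 95 81.6 475.5 -302 60 81.6 475.5 -302 110 81.6
```

```text
t1.70 at [469.4 -82.1 261. ] th 81.4 w 0.60 F [ 0.3 -1.1 -0.4]
[425.7, -139.5, 90.0, 81.6] -> [-6.31, -3.45, 17.1] [-0.0, 0.0, -0.2] rows>=4.4
[425.7, -139.5, 1.5, 81.6] -> [0.0, 0.0, 8.85] [0.0, 0.0, 0.0] rows>=2.1
[425.7, -139.5, 90.0, 81.6] -> [0.0, 0.0, -8.85] [0.0, 0.0, 0.0] rows>=2.1
[408.0, -292.0, 95.0, 81.6] -> [-15.34, 0.48, -0.5] [0.0, 0.0, 0.0] rows>=3.7
[408.0, -292.0, 60.0, 81.6] -> [0.0, 0.0, 3.5] [0.0, 0.0, 0.0] rows>=0.8
[408.0, -292.0, 110.0, 81.6] -> [0.0, 0.0, -5.0] [0.0, 0.0, 0.0] rows>=1.2
[515.6, -107.5, 110.0, 81.6] -> [19.82, 7.95, 0.0] [0.0, 0.0, 0.0] rows>=5.1
[515.6, -107.5, 1.5, 81.6] -> [0.0, 0.0, 10.85] [0.0, 0.0, 0.0] rows>=2.6
[515.6, -107.5, 95.0, 81.6] -> [0.0, 0.0, -9.35] [0.0, 0.0, 0.0] rows>=2.2
[475.5, -302.0, 95.0, 81.6] -> [-19.83, -1.13, 0.0] [0.0, 0.0, 0.0] rows>=4.8
[475.5, -302.0, 60.0, 81.6] -> [0.0, 0.0, 3.5] [0.0, 0.0, 0.0] rows>=0.8
[475.5, -302.0, 110.0, 81.6] -> [0.0, 0.0, -5.0] [0.0, 0.0, 0.0] rows>=1.2
```

```bash

python3 -m crank '[[[-6.3,-3.45,17.1,0,0,0,-0.2],[-6.3,-3.45,17.1,0,0,0,-0.2],[-6.3,-3.45,17.1,0,0,0,-0.2],[-6.3,-3.45,17.1,0,0,0,-0.2],[-6.3,-3.45,17.1,0,0,0,-0.2]]]' 40 | grep -v rot
python3 -m crank '[[[0,0,5,0,0,0,-0.2],[0,0,7.5,0,0,0,-0.2],[0,0,8.8,0,0,0,-0.2],[0,0,8.8,0,0,0,-0.2],[0,0,8.8,0,0,0,-0.2]]]' | grep -v rot
python3 -m crank '[[[0,0,0,0,0,0,1],[0,0,0,0,0,0,1],[0,0,0,0,0,0,1],[0,0,0,0,0,0,1],[0,0,0,0,0,0,1]]]' | grep -v rot
python3 -m crank '[[[0,0,-2,0,0,0,1],[0,0,-5,0,0,0,1],[0,0,-8.8,0,0,0,1],[0,0,-8.8,0,0,0,1],[0,0,-8.8,0,0,0,1]]]' | grep -v rot
python3 go.py 408 -292 95 81.6
```

```text
t: 2.12
position: [420.4, -140.7, 85.7]
wrist_force: [-1.1, -0.3, -0.5]
grip_width: 0.604
t: 2.53
position: [425.8, -139.1, 1.9]
wrist_force: [0.8, -0.2, 0.7]
grip_width: 0.599
t: 2.95
position: [427.9, -138.6, 4.0]
wrist_force: [-2.0, -0.0, 6.5]
grip_width: 0.297
t: 3.37
position: [429.4, -138.5, 93.2]
wrist_force: [0.4, 0.1, -1.2]
grip_width: 0.298
t3.37 at [ 429.4 -138.5   93.2] th 81.6 w 0.30 F [ 0.4  0.1 -1.2]
[408.0, -292.0, 95.0, 81.6] -> [-15.5, 0.12, -0.14] [0.4, 0.1, -0.0] rows>=3.7
```

```bash

python3 -m crank '[[[-15.4,0.3,0,0,0,0,1],[-15.4,0.3,0,0,0,0,1],[-15.4,0.3,0,0,0,0,1],[-15.4,0.3,0,0,0,0,1],[-15.4,0.3,0,0,0,0,1]]]' 40 | grep -v rot
python3 -m crank '[[[0,0,3.5,0,0,0,1],[0,0,3.5,0,0,0,1],[0,0,3.5,0,0,0,1],[0,0,3.5,0,0,0,-0.2],[0,0,3.5,0,0,0,-0.2]]]' | grep -v rot
python3 -m crank '[[[0,0,0,0,0,0,-0.2],[0,0,0,0,0,0,-0.2],[0,0,-5,0,0,0,-0.2],[0,0,-5,0,0,0,-0.2],[0,0,-5,0,0,0,-0.2]]]' | grep -v rot
python3 - <<'E'
from m import *
f=cam('wrist'); save(f,'w2')
g=cam('top'); save(g,'t2'); a=g['image'][180:290,215:395]
a=cv2.resize(a,None,fx=2.5,fy=2.5); b=np.vstack([f['image'],np.zeros((a.shape[0],512,3),np.uint8)[:, :512]]) ; b[384:,:a.shape[1]]=a
b=b[:600] if b.shape[0]>600 else b
cv2.imwrite('pics/c2.png',b)
show('copper',blobs(g,(3,100,120),(15,255,255),15,10,100))
E
python3 go.py 515.6 -107.5 110 81.6
```

```text
t: 3.78
position: [404.0, -298.4, 89.3]
wrist_force: [1.5, -0.6, -0.3]
grip_width: 0.295
t: 4.2
position: [408.0, -289.7, 55.9]
wrist_force: [-0.5, 0.8, 0.4]
grip_width: 0.571
t: 4.62
position: [410.2, -292.0, 108.9]
wrist_force: [0.2, 0.0, -0.6]
grip_width: 0.599
copper
   [331.5, 246.1] 29.5 [406.2, -293.8] 0.1 [23.4, 14.9]
   [268.2, 207.9] 53.0 [516.0, -106.6] 0.5 [23.4, 23.4]
   [233.3, 205.9] 52.0 [520.8, -4.5] 0.6 [23.4, 23.3]
t4.72 at [ 407.4 -290.5  105.9] th 81.6 w 0.60 F [-0.1  0.1  0.1]
[515.6, -107.5, 110.0, 81.6] -> [19.68, 8.03, -0.42] [0.1, 0.1, 0.0] rows>=5.1
```

View pics/c2.png

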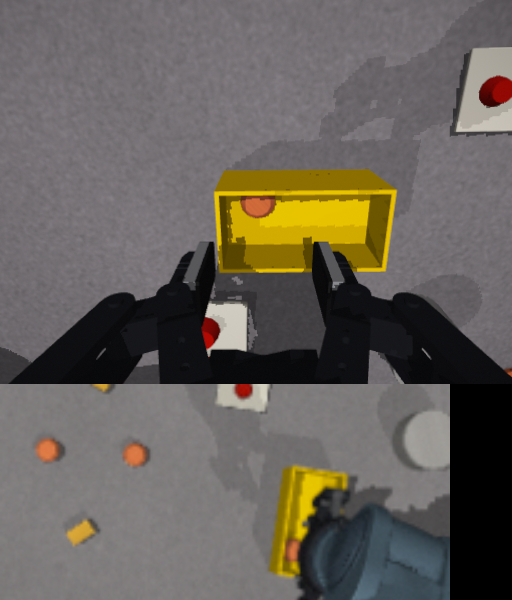

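Boss 1 lies in the box (wrist px 258,204). Boss 2 next.

```bash

python3 -m crank '[[[19.7,8,0,0,0,0,-0.2],[19.7,8,0,0,0,0,-0.2],[19.7,8,0,0,0,0,-0.2],[19.7,8,0,0,0,0,-0.2],[19.7,8,0,0,0,0,-0.2]]]' 40 >/dev/null
python3 -m crank '[[[0,0,0,0,0,0,-0.2],[0,0,0,0,0,0,-0.2],[0,0,0,0,0,0,-0.2],[0,0,0,0,0,0,-0.2]]]' >/dev/null
python3 look.py w3 | head -8; python3 go.py 515.6 -107.5 4 81.6
```

```text
copper
   [269.0, 190.0] 859.0 [516.3, -108.1] 81.6 [29.1, 26.2]
   [254.6, 55.3] 1209.0 [520.3, -7.5] 82.1 [26.8, 26.2]
brass
   [139.5, 130.0] 1095.5 [425.6, -45.9] -56.4 [29.7, 22.0]
   [375.3, 119.7] 1120.0 [602.9, -64.9] 59.3 [30.1, 21.7]
yellow
red@20
t5.52 at [ 511.3 -112.9  104.3] th 81.4 w 0.60 F [0.3 0.6 0.1]
[515.6, -107.5, 4.0, 81.6] -> [0.6, 0.37, 10.03] [-0.1, 0.1, -0.2] rows>=2.4
```

```bash

python3 -m crank '[[[0.6,0.4,5,0,0,0,-0.2],[0.6,0.4,8,0,0,0,-0.2],[0.6,0.4,10,0,0,0,-0.2],[0.6,0.4,10,0,0,0,-0.2],[0.6,0.4,10,0,0,0,-0.2]]]' 40 | grep -v rot
python3 -m crank '[[[0,0,0,0,0,0,-0.2],[0,0,0,0,0,0,1],[0,0,0,0,0,0,1],[0,0,0,0,0,0,1],[0,0,0,0,0,0,1]]]' | grep -v rot
python3 -m crank '[[[0,0,-2,0,0,0,1],[0,0,-5,0,0,0,1],[0,0,-9.6,0,0,0,1],[0,0,-9.6,0,0,0,1],[0,0,-9.6,0,0,0,1]]]' | grep -v rot
python3 -m crank '[[[-19.8,-1.1,0,0,0,0,1],[-19.8,-1.1,0,0,0,0,1],[-19.8,-1.1,0,0,0,0,1],[-19.8,-1.1,0,0,0,0,1],[-19.8,-1.1,0,0,0,0,1]]]' | grep -v rot
python3 -m crank '[[[0,0,0,0,0,0,1],[0,0,0,0,0,0,1],[0,0,0,0,0,0,1]]]' | grep -v rot; python3 go.py 475.5 -302 60 81.6 475.5 -302 110 81.6 505 -150 110 81.6 520.3 -6.5 110 81.6
```

```text
t: 5.93
position: [515.8, -106.9, 4.1]
wrist_force: [-0.2, 0.4, 0.2]
grip_width: 0.6
t: 6.35
position: [519.4, -106.2, 7.5]
wrist_force: [-1.4, -0.2, 4.6]
grip_width: 0.285
t: 6.77
position: [521.7, -106.1, 105.9]
wrist_force: [0.1, -0.2, -1.1]
grip_width: 0.285
t: 7.18
position: [475.3, -303.8, 100.2]
wrist_force: [-0.0, -0.7, -0.1]
grip_width: 0.283
t: 7.43
position: [477.3, -298.9, 100.2]
wrist_force: [0.1, -0.0, -0.2]
grip_width: 0.289
t7.43 at [ 477.3 -298.9  100.2] th 81.6 w 0.29 F [ 0.1 -0.  -0.2]
[475.5, -302.0, 60.0, 81.6] -> [-0.34, -0.12, 4.02] [-0.1, -0.1, -0.0] rows>=1.0
[475.5, -302.0, 110.0, 81.6] -> [0.0, 0.0, -5.0] [0.0, 0.0, 0.0] rows>=1.2
[505.0, -150.0, 110.0, 81.6] -> [15.47, 0.7, 0.0] [0.0, 0.0, 0.0] rows>=3.7
[520.3, -6.5, 110.0, 81.6] -> [14.42, -0.58, 0.0] [0.0, 0.0, 0.0] rows>=3.5
```

```bash

python3 -m crank '[[[-0.3,-0.1,4,0,0,0,1],[-0.3,-0.1,4,0,0,0,1],[-0.3,-0.1,4,0,0,0,1],[-0.3,-0.1,4,0,0,0,-0.2],[-0.3,-0.1,4,0,0,0,-0.2]]]' | grep -v rot
python3 -m crank '[[[0,0,0,0,0,0,-0.2],[0,0,0,0,0,0,-0.2],[0,0,-5,0,0,0,-0.2],[0,0,-5,0,0,0,-0.2],[0,0,-5,0,0,0,-0.2]]]' | grep -v rot
python3 -m crank '[[[15.5,0.7,0,0,0,0,-0.2],[15.5,0.7,0,0,0,0,-0.2],[15.5,0.7,0,0,0,0,-0.2],[15.5,0.7,0,0,0,0,-0.2],[15.5,0.7,0,0,0,0,-0.2]]]' >/dev/null
python3 -m crank '[[[14.4,-0.6,0,0,0,0,-0.2],[14.4,-0.6,0,0,0,0,-0.2],[14.4,-0.6,0,0,0,0,-0.2],[14.4,-0.6,0,0,0,0,-0.2],[14.4,-0.6,0,0,0,0,-0.2]]]' >/dev/null
python3 -m crank '[[[0,0,0,0,0,0,-0.2],[0,0,0,0,0,0,-0.2],[0,0,0,0,0,0,-0.2],[0,0,0,0,0,0,-0.2]]]' >/dev/null
python3 look.py w4 | head -8; python3 go.py 520.3 -6.5 -1 81.6
```

```text
t: 7.85
position: [478.1, -301.8, 62.7]
wrist_force: [-0.4, -0.6, -0.4]
grip_width: 0.56
t: 8.27
position: [480.1, -304.5, 115.9]
wrist_force: [1.1, 0.2, -0.2]
grip_width: 0.598
copper
   [262.5, 189.0] 807.0 [520.9, -5.2] 81.4 [29.0, 26.1]
brass
   [164.6, 245.4] 823.5 [426.9, -45.0] -55.8 [31.0, 25.3]
   [364.6, 236.8] 839.5 [602.9, -63.1] 58.9 [33.2, 24.0]
yellow
red@20
t9.48 at [521.   -9.1 111.1] th 81.4 w 0.60 F [0.1 0.1 0.1]
[520.3, -6.5, -1.0, 81.6] -> [0.26, -0.11, 11.21] [-0.0, 0.0, -0.2] rows>=2.7
```

```bash

python3 -m crank '[[[0.3,-0.1,5,0,0,0,-0.2],[0.3,-0.1,9,0,0,0,-0.2],[0.3,-0.1,11.2,0,0,0,-0.2],[0.3,-0.1,11.2,0,0,0,-0.2],[0.3,-0.1,11.2,0,0,0,-0.2]]]' 40 | grep -v rot
python3 -m crank '[[[0,0,0,0,0,0,-0.2],[0,0,0,0,0,0,1],[0,0,0,0,0,0,1],[0,0,0,0,0,0,1],[0,0,0,0,0,0,1]]]' | grep -v rot
python3 -m crank '[[[0,0,-2,0,0,0,1],[0,0,-5,0,0,0,1],[0,0,-10,0,0,0,1],[0,0,-10,0,0,0,1],[0,0,-10,0,0,0,1]]]' | grep -v rot
python3 go.py 480 -158 100 81.6  440 -310 100 81.6 440 -310 60 81.6 440 -310 110 81.6 433 -178 110 103 425.5 -46 110 124
```

```text
t: 9.9
position: [521.3, -4.7, -1.2]
wrist_force: [0.3, -0.7, 0.3]
grip_width: 0.598
t: 10.32
position: [521.3, -4.3, 0.1]
wrist_force: [-0.4, -0.0, 5.2]
grip_width: 0.299
t: 10.73
position: [523.9, -3.7, 102.9]
wrist_force: [0.5, -0.5, -1.3]
grip_width: 0.301
t10.73 at [523.9  -3.7 102.9] th 81.6 w 0.30 F [ 0.5 -0.5 -1.3]
[480.0, -158.0, 100.0, 81.6] -> [-15.9, -2.08, 0.26] [0.5, -0.0, -0.0] rows>=3.8
[440.0, -310.0, 100.0, 81.6] -> [-15.62, -1.74, 0.0] [0.0, 0.0, 0.0] rows>=3.8
[440.0, -310.0, 60.0, 81.6] -> [0.0, 0.0, 4.0] [0.0, 0.0, 0.0] rows>=1.0
[440.0, -310.0, 110.0, 81.6] -> [0.0, 0.0, -5.0] [0.0, 0.0, 0.0] rows>=1.2
[433.0, -178.0, 110.0, 103.0] -> [12.96, -2.62, 0.0] [0.0, 0.0, -21.4] rows>=3.2
[425.5, -46.0, 110.0, 124.0] -> [13.03, 2.24, 0.0] [0.0, 0.0, -21.0] rows>=3.2
```

```bash

python3 -m crank '[[[-15.8,-2,0.2,0,0,0,1],[-15.8,-2,0.2,0,0,0,1],[-15.8,-2,0.2,0,0,0,1],[-15.8,-2,0.2,0,0,0,1],[-15.8,-2,0.2,0,0,0,1]]]' >/dev/null
python3 -m crank '[[[-15.6,-1.7,0,0,0,0,1],[-15.6,-1.7,0,0,0,0,1],[-15.6,-1.7,0,0,0,0,1],[-15.6,-1.7,0,0,0,0,1],[-15.6,-1.7,0,0,0,0,1]]]' >/dev/null
python3 -m crank '[[[0,0,0,0,0,0,1],[0,0,0,0,0,0,1],[0,0,4,0,0,0,1],[0,0,4,0,0,0,1],[0,0,4,0,0,0,1]]]' | grep -v rot
python3 -m crank '[[[0,0,0,0,0,0,-0.2],[0,0,0,0,0,0,-0.2],[0,0,0,0,0,0,-0.2],[0,0,-5,0,0,0,-0.2],[0,0,-5,0,0,0,-0.2]]]' | grep -v rot
python3 -m crank '[[[13,-2.6,0,0,0,-21.4,-0.2],[13,-2.6,0,0,0,-21.4,-0.2],[13,-2.6,0,0,0,-21.4,-0.2],[13,-2.6,0,0,0,-21.4,-0.2],[13,-2.6,0,0,0,-21.4,-0.2]]]' >/dev/null
python3 -m crank '[[[13,2.2,0,0,0,-21,-0.2],[13,2.2,0,0,0,-21,-0.2],[13,2.2,0,0,0,-21,-0.2],[13,2.2,0,0,0,-21,-0.2],[13,2.2,0,0,0,-21,-0.2]]]' >/dev/null
python3 -m crank '[[[0,0,0,0,0,0,-0.2],[0,0,0,0,0,0,-0.2],[0,0,0,0,0,0,-0.2],[0,0,0,0,0,0,-0.2]]]' >/dev/null
python3 look.py w5 | head -8; python3 go.py 425.4 -46 0 124
```

```text
t: 11.98
position: [436.3, -305.1, 54.5]
wrist_force: [0.7, -0.6, -0.2]
grip_width: 0.302
t: 12.4
position: [441.3, -310.6, 112.1]
wrist_force: [1.1, -0.6, 0.5]
grip_width: 0.599
copper
brass
   [264.5, 193.6] 770.5 [423.6, -45.8] -56.2 [32.4, 17.7]
yellow
   [143.4, 374.6] 484.0 [422.8, -226.1] 89.2 [30.0, 24.2]
red@20
t13.62 at [423.8 -46.7 107.2] th 123.8 w 0.60 F [-0.9 -0.9  0.2]
[425.4, -46.0, 0.0, 124.0] -> [-0.03, 0.18, 10.72] [-0.0, 0.0, -0.2] rows>=2.6
```

```bash

python3 -m crank '[[[0,0.1,5,0,0,0,-0.2],[0,0.1,9,0,0,0,-0.2],[0,0.1,10.7,0,0,0,-0.2],[0,0.1,10.7,0,0,0,-0.2],[0,0.1,10.7,0,0,0,-0.2]]]' 40 | grep -v rot
python3 -m crank '[[[0,0,0,0,0,0,-0.2],[0,0,0,0,0,0,1],[0,0,0,0,0,0,1],[0,0,0,0,0,0,1],[0,0,0,0,0,0,1]]]' | grep -v rot
python3 -m crank '[[[0,0,-2,0,0,0,1],[0,0,-5,0,0,0,1],[0,0,-10,0,0,0,1],[0,0,-10,0,0,0,1],[0,0,-10,0,0,0,1]]]' | grep -v rot
python3 go.py 415 -182 100 103  404.5 -318 100 81.6 404.5 -318 60 81.6 404.5 -318 110 81.6 504 -191 110 70 603.5 -64.5 110 59.3
```

```text
t: 14.03
position: [424.6, -44.9, -0.6]
wrist_force: [-0.1, -0.8, 0.1]
grip_width: 0.601
t: 14.45
position: [424.8, -44.7, 0.7]
wrist_force: [0.6, -0.7, 2.1]
grip_width: 0.197
t: 14.87
position: [427.6, -45.1, 103.4]
wrist_force: [-0.0, -0.3, -1.4]
grip_width: 0.199
t14.87 at [427.6 -45.1 103.4] th 124.0 w 0.20 F [-0.  -0.3 -1.4]
[415.0, -182.0, 100.0, 103.0] -> [-10.65, -8.7, 0.37] [0.4, 0.3, 21.0] rows>=3.3
[404.5, -318.0, 100.0, 81.6] -> [-13.02, -4.08, 0.0] [0.0, 0.0, 21.4] rows>=3.3
[404.5, -318.0, 60.0, 81.6] -> [0.0, 0.0, 4.0] [0.0, 0.0, 0.0] rows>=1.0
[404.5, -318.0, 110.0, 81.6] -> [0.0, 0.0, -5.0] [0.0, 0.0, 0.0] rows>=1.2
[504.0, -191.0, 110.0, 70.0] -> [14.02, 7.99, 0.0] [0.0, 0.0, 11.6] rows>=3.9
[603.5, -64.5, 110.0, 59.3] -> [15.29, 5.02, 0.0] [0.0, 0.0, 10.7] rows>=3.9
```

```bash

python3 -m crank '[[[-10.6,-8.6,0.2,0,0,21,1],[-10.6,-8.6,0.2,0,0,21,1],[-10.6,-8.6,0.2,0,0,21,1],[-10.6,-8.6,0.2,0,0,21,1],[-10.6,-8.6,0.2,0,0,21,1]]]' >/dev/null
python3 -m crank '[[[-13,-4.1,0,0,0,21.4,1],[-13,-4.1,0,0,0,21.4,1],[-13,-4.1,0,0,0,21.4,1],[-13,-4.1,0,0,0,21.4,1],[-13,-4.1,0,0,0,21.4,1]]]' >/dev/null
python3 -m crank '[[[0,0,0,0,0,0,1],[0,0,0,0,0,0,1],[0,0,4,0,0,0,1],[0,0,4,0,0,0,1],[0,0,4,0,0,0,1]]]' | grep -v rot
python3 -m crank '[[[0,0,0,0,0,0,-0.2],[0,0,0,0,0,0,-0.2],[0,0,0,0,0,0,-0.2],[0,0,-5,0,0,0,-0.2],[0,0,-5,0,0,0,-0.2]]]' | grep -v rot
python3 -m crank '[[[14,8,0,0,0,11.6,-0.2],[14,8,0,0,0,11.6,-0.2],[14,8,0,0,0,11.6,-0.2],[14,8,0,0,0,11.6,-0.2],[14,8,0,0,0,11.6,-0.2]]]' >/dev/null
python3 -m crank '[[[15.3,5,0,0,0,10.7,-0.2],[15.3,5,0,0,0,10.7,-0.2],[15.3,5,0,0,0,10.7,-0.2],[15.3,5,0,0,0,10.7,-0.2],[15.3,5,0,0,0,10.7,-0.2]]]' >/dev/null
python3 -m crank '[[[0,0,0,0,0,0,-0.2],[0,0,0,0,0,0,-0.2],[0,0,0,0,0,0,-0.2],[0,0,0,0,0,0,-0.2]]]' >/dev/null
python3 look.py w6 | head -8; python3 go.py 603.3 -64.5 0 59.3
```

```text
t: 16.12
position: [400.0, -312.2, 55.9]
wrist_force: [0.3, 1.2, -0.5]
grip_width: 0.201
t: 16.53
position: [404.7, -318.0, 112.9]
wrist_force: [1.2, -0.3, 1.3]
grip_width: 0.603
copper
   [501.1, 190.4] 1702.5 [766.3, -163.5] 73.6 [89.3, 19.4]
brass
   [268.2, 190.0] 740.0 [605.4, -65.2] 58.8 [32.4, 17.4]
yellow
red@20
t17.75 at [599.9 -65.3 108.4] th 59.1 w 0.60 F [ 0.3 -0.2 -0. ]
[603.3, -64.5, 0.0, 59.3] -> [0.25, 0.25, 10.84] [0.0, 0.1, -0.2] rows>=2.6
```

```bash

python3 -m crank '[[[0.2,0.4,5,0,0,0,-0.2],[0.2,0.4,9,0,0,0,-0.2],[0.2,0.4,10.8,0,0,0,-0.2],[0.2,0.4,10.8,0,0,0,-0.2],[0.2,0.4,10.8,0,0,0,-0.2]]]' 40 | grep -v rot
python3 -m crank '[[[0,0,0,0,0,0,-0.2],[0,0,0,0,0,0,1],[0,0,0,0,0,0,1],[0,0,0,0,0,0,1],[0,0,0,0,0,0,1]]]' | grep -v rot
python3 -m crank '[[[0,0,-2,0,0,0,1],[0,0,-5,0,0,0,1],[0,0,-10,0,0,0,1],[0,0,-10,0,0,0,1],[0,0,-10,0,0,0,1]]]' | grep -v rot
python3 go.py 538 -196 100 70  471.7 -328 100 81.6
```

```text
t: 18.17
position: [604.8, -64.5, -0.2]
wrist_force: [0.1, 0.1, -0.5]
grip_width: 0.599
t: 18.58
position: [605.4, -63.4, 0.8]
wrist_force: [0.5, 0.2, 1.9]
grip_width: 0.196
t: 19.0
position: [608.8, -63.1, 104.9]
wrist_force: [0.6, 0.7, 0.1]
grip_width: 0.196
t19.00 at [608.8 -63.1 104.9] th 59.3 w 0.20 F [0.6 0.7 0.1]
[538.0, -196.0, 100.0, 70.0] -> [-15.04, 0.69, 0.44] [0.5, -0.2, -10.7] rows>=3.6
[471.7, -328.0, 100.0, 81.6] -> [-14.67, -1.72, 0.0] [0.0, 0.0, -11.6] rows>=3.5
```

```bash

python3 -m crank '[[[-14.9,0.6,0.2,0,0,-10.7,1],[-14.9,0.6,0.2,0,0,-10.7,1],[-14.9,0.6,0.2,0,0,-10.7,1],[-14.9,0.6,0.2,0,0,-10.7,1],[-14.9,0.6,0.2,0,0,-10.7,1]]]' >/dev/null
python3 -m crank '[[[-14.7,-1.7,0,0,0,-11.6,1],[-14.7,-1.7,0,0,0,-11.6,1],[-14.7,-1.7,0,0,0,-11.6,1],[-14.7,-1.7,0,0,0,-11.6,1],[-14.7,-1.7,0,0,0,-11.6,1]]]' >/dev/null
python3 -m crank '[[[0,0,0,0,0,0,1],[0,0,0,0,0,0,1],[0,0,4,0,0,0,1],[0,0,4,0,0,0,1],[0,0,4,0,0,0,1]]]' | grep -v rot
python3 -m crank '[[[0,0,0,0,0,0,-0.2],[0,0,0,0,0,0,-0.2],[0,0,0,0,0,0,-0.2],[0,0,-9,0,0,0,-0.2],[0,0,-9,0,0,0,-0.2]]]' | grep -v rot
python3 -m crank '[[[0,0,0,0,0,0,-0.2],[0,0,0,0,0,0,-0.2]]]' >/dev/null
python3 go.py 500 -300 230 46 530 -275 260 14 530 -275 260 -8
```

```text
t: 20.25
position: [466.7, -322.6, 55.6]
wrist_force: [-0.1, -0.6, -1.1]
grip_width: 0.197
t: 20.67
position: [465.9, -325.3, 140.5]
wrist_force: [0.1, -1.8, -0.2]
grip_width: 0.601
t20.83 at [ 471.5 -328.6  146.7] th 81.6 w 0.60 F [0.1 1.  0.6]
[500.0, -300.0, 230.0, 46.0] -> [3.2, 2.48, -8.32] [0.6, 0.1, 35.6] rows>=5.0
[530.0, -275.0, 260.0, 14.0] -> [3.88, 0.42, -3.0] [0.0, 0.0, 32.0] rows>=4.5
[530.0, -275.0, 260.0, -8.0] -> [0.0, 0.0, 0.0] [0.0, 0.0, 22.0] rows>=3.1
```

```bash

python3 -m crank '[[[3.2,2.5,-8.3,0,0,35.6,-0.2],[3.2,2.5,-8.3,0,0,35.6,-0.2],[3.2,2.5,-8.3,0,0,35.6,-0.2],[3.2,2.5,-8.3,0,0,35.6,-0.2],[3.2,2.5,-8.3,0,0,35.6,-0.2]]]' >/dev/null
python3 -m crank '[[[3.9,0.4,-3,0,0,32,-0.2],[3.9,0.4,-3,0,0,32,-0.2],[3.9,0.4,-3,0,0,32,-0.2],[3.9,0.4,-3,0,0,32,-0.2],[3.9,0.4,-3,0,0,32,-0.2]]]' >/dev/null
python3 -m crank '[[[0,0,0,0,0,22,-0.2],[0,0,0,0,0,22,-0.2],[0,0,0,0,0,22,-0.2],[0,0,0,0,0,22,-0.2],[0,0,0,0,0,22,-0.2]]]' >/dev/null
python3 -m crank '[[[0,0,0,0,0,0,-0.2],[0,0,0,0,0,0,-0.2],[0,0,0,0,0,0,-0.2]]]' >/dev/null
python3 look.py w7; python3 go.py 632 -241 60 -8
```

```text
copper
   [289.1, 245.7] 193.0 [396.4, -294.2] -37.9 [26.8, 22.3]
   [300.0, 220.9] 281.0 [432.9, -312.2] 19.1 [27.7, 27.4]
   [292.9, 196.0] 198.5 [469.8, -307.2] 82.1 [25.4, 21.5]
   [489.3, 52.8] 2501.5 [620.8, -547.6] 7.5 [101.5, 42.3]
brass
   [293.9, 245.8] 549.0 [394.8, -306.6] 59.4 [62.6, 43.1]
   [310.0, 201.0] 434.5 [448.7, -316.5] -7.9 [63.3, 58.2]
   [300.3, 180.5] 74.0 [492.1, -326.2] 83.8 [61.0, 15.0]
   [498.4, 17.1] 832.5 [648.6, -552.2] 7.9 [38.7, 25.6]
yellow
   [300.7, 218.8] 3737.5 [443.0, -310.9] -8.0 [137.4, 66.7]
red@20
   [458.9, 280.8] 141.5 [310.4, -530.5] -5.1 [22.1, 20.6]
   [420.2, 280.3] 328.5 [318.1, -474.6] 66.9 [51.1, 26.2]
   [382.6, 274.6] 281.0 [334.4, -422.8] 36.3 [33.8, 25.8]
   [226.9, 109.1] 191.5 [594.6, -238.8] 36.8 [18.9, 18.9]
   [224.8, 75.3] 264.5 [631.6, -243.0] -7.1 [27.2, 13.5]
   [224.0, 40.1] 238.0 [667.7, -248.8] -9.9 [19.2, 18.0]
t22.38 at [ 527.3 -273.4  254.5] th -7.9 w 0.60 F [-0.4  0.8  0.6]
[632.0, -241.0, 60.0, -8.0] -> [9.93, -4.66, 19.45] [-0.0, 0.0, 0.1] rows>=5.4
```

View pics/w7.png

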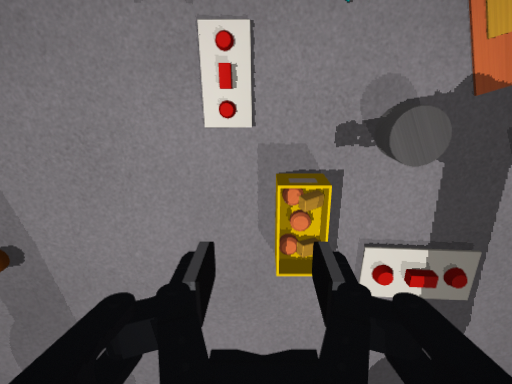

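All five castings are flat in the box: bosses at (293,196), (300,221) and (289,245), blocks at (310,200) and (306,245). The white lid's grip is at (225,75). Moving to it.

```bash
python3 - <<'E'
from m import *
f=load('w7'); w=ray(f,[(278,186),(331,186),(331,275.5),(278,275.5)],57); print(np.round(w[:,:2],1).tolist(),np.round(w.mean(0),1))
E
python3 -m crank '[[[9.9,-4.7,16,0,0,0,-0.2],[9.9,-4.7,16,0,0,0,-0.2],[9.9,-4.7,16,0,0,0,-0.2],[9.9,-4.7,16,0,0,0,-0.2],[9.9,-4.7,16,0,0,0,-0.2]]]' >/dev/null
python3 -m crank '[[[0,0,0,0,0,0,-0.2],[0,0,0,0,0,0,-0.2],[0,0,0,0,0,0,-0.2],[0,0,0,0,0,0,-0.2]]]' >/dev/null
python3 look.py w8 | tail -4; python3 go.py 632 -242 12 -8
```

```text
[[500.7, -288.0], [492.0, -350.3], [368.8, -342.0], [378.2, -273.0]] [ 434.9 -313.3   57. ]
   [262.9, 203.3] 534.5 [631.2, -242.9] -7.6 [27.7, 13.2]
   [262.3, 153.1] 526.5 [671.0, -248.2] -7.3 [19.5, 19.3]
   [470.0, 41.4] 925.0 [724.9, -393.4] -59.5 [22.4, 20.1]
   [437.9, 9.4] 775.5 [744.8, -369.6] 81.1 [32.8, 13.8]
t23.18 at [ 632.5 -242.8   97.5] th -8.1 w 0.60 F [ 0.4 -0.4  0.2]
[632.0, -242.0, 12.0, -8.0] -> [-0.1, -0.08, 8.55] [0.1, -0.2, -0.1] rows>=2.0
```

```bash

python3 -m crank '[[[-0.1,0,5,0,0,-0.5,-0.2],[-0.1,0,8.5,0,0,-0.5,-0.2],[-0.1,0,8.5,0,0,-0.5,-0.2],[-0.1,0,8.5,0,0,-0.5,-0.2],[-0.1,0,8.5,0,0,-0.5,-0.2]]]' 40 | grep -v rot
python3 -m crank '[[[0,0,0,0,0,0,1],[0,0,0,0,0,0,1],[0,0,0,0,0,0,1],[0,0,0,0,0,0,1],[0,0,0,0,0,0,1]]]' | grep -v rot
python3 -m crank '[[[0,0,0,0,0,0,1],[0,0,0,0,0,0,1],[0,0,-3,0,0,0,1],[0,0,-9,0,0,0,1],[0,0,-9,0,0,0,1]]]' | grep -v rot
python3 -m crank '[[[0,0,0,0,0,0,1],[0,0,0,0,0,0,1],[0,0,0,0,0,0,1],[0,0,0,0,0,0,1]]]' | grep -v rot
python3 - <<'E'
from m import *
f=cam('top'); save(f,'t9'); g=cam('wrist'); save(g,'w9')
show('yellow',blobs(f,(16,120,90),(35,255,255),57,400))
for n in ['top0','t9']:
    f=load(n)
    m=cv2.inRange(cv2.cvtColor(f['image'],cv2.COLOR_BGR2HSV),(16,120,90),(35,255,255)); m[:,:300]=0;m[:,380:]=0;m[:215]=0
    c=max(cv2.findContours(m,0,2)[0],key=cv2.contourArea); print(n,cv2.minAreaRect(c))
a=cv2.resize(f['image'][200:270,300:380],None,fx=5,fy=5,interpolation=cv2.INTER_CUBIC)
b=np.zeros((400,512+400,3),np.uint8); b[:384,:512]=g['image']; b[:350,512:]=a
cv2.imwrite('pics/c9.png',cv2.resize(b,None,fx=.87,fy=.87))
E
python3 go.py
```

```text
t: 23.6
position: [631.1, -241.6, 11.1]
wrist_force: [0.2, 0.7, -0.3]
grip_width: 0.595
t: 24.02
position: [631.7, -240.9, 11.2]
wrist_force: [-1.1, 0.0, 6.0]
grip_width: 0.152
t: 24.43
position: [632.9, -240.9, 103.5]
wrist_force: [1.7, -0.8, 0.4]
grip_width: 0.15
t: 24.77
position: [628.9, -239.9, 97.1]
wrist_force: [0.2, -0.4, -0.8]
grip_width: 0.149
yellow
   [24.6, 171.6] 919.5 [619.1, 618.1] -89.6 [162.1, 98.9]
   [201.0, 112.1] 511.0 [788.4, 92.2] -87.9 [223.0, 23.0]
   [428.4, 138.1] 2765.0 [726.8, -582.5] 8.6 [192.4, 144.9]
top0 ((338.1099853515625, 234.73001098632812), (26.445791244506836, 43.274932861328125), 8.130102157592773)
t24.87 at [ 629.2 -240.    97.3] th -7.5 w 0.15 F [ 0.1 -0.2 -1.1]Traceback (most recent call last):
  File "<stdin>", line 7, in <module>
ValueError: max() iterable argument is empty
```

```bash
python3 - <<'E'
from m import *
f=load('w7'); print(np.round(f['C'],0))
show('y',[b for b in blobs(f,(16,100,40),(35,255,255),57,1500) ])
a=cv2.resize(f['image'][160:290,255:355],None,fx=4.5,fy=4.5,interpolation=cv2.INTER_CUBIC)
g=load('w9') if __import__('os').path.exists('pics/w9.pkl') else f
b=np.zeros((600,800,3),np.uint8); b[:585,:450]=a; b[:262,450:]=cv2.resize(g['image'],(350,262))
cv2.imwrite('pics/c9.png',b)
E
```

```text
[ 608. -286.  399.]
y
   [300.0, 220.5] 4899.5 [442.9, -310.7] -7.9 [140.1, 67.1]
```

View pics/c9.png

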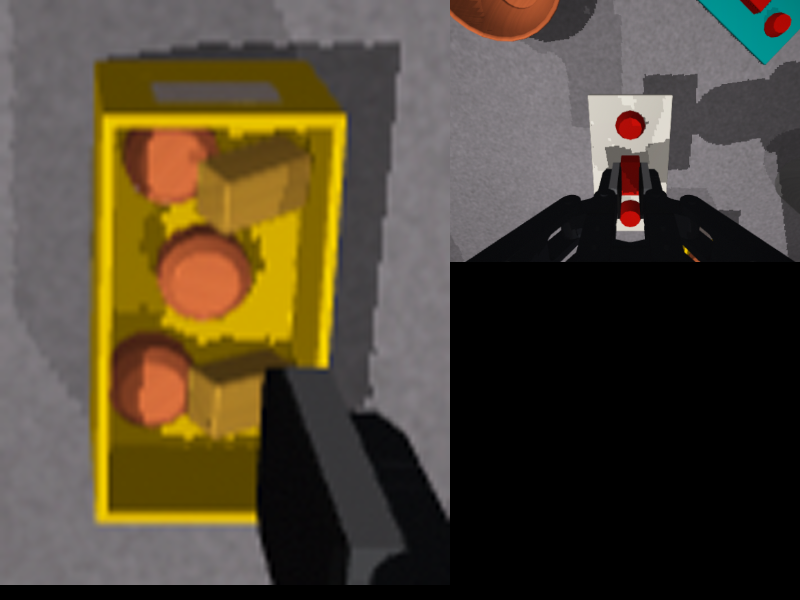

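```bash
python3 - <<'E'
from m import *
f=load('w7'); w=ray(f,[(277.3,184.6),(332.2,184.6),(325,276),(276.5,276)],57)[:,:2]; print(np.round(w,1).tolist(),np.round(w.mean(0),1), [round(float(np.linalg.norm(w[i]-w[i-1])),1) for i in range(4)])
e=(w[0]+w[1]-w[2]-w[3]); print(np.degrees(np.arctan2(e[1],e[0])))
# held lid: corners of plate front edge, seen in w9
g=load('w9')
show('lid red @z?',blobs(g,(0,180,70),(3,255,255),97+10,60)+blobs(g,(176,180,70),(180,255,255),107,60))
E
python3 go.py 539 -275 125 -8 437.5 -311 125 -8
```

```text
[[502.5, -287.4], [493.6, -351.8], [369.1, -334.1], [377.7, -270.9]] [ 435.7 -311.1] [125.9, 65.0, 125.7, 63.8]
-7.816890779686233
lid red @z?
   [263.2, 312.5] 915.5 [597.4, -236.4] -3.0 [25.5, 15.8]
   [263.3, 256.1] 1380.5 [631.2, -241.2] -7.4 [32.8, 13.4]
   [263.0, 182.9] 1287.0 [670.0, -246.2] -52.1 [19.4, 19.2]
   [478.3, 35.7] 974.0 [718.8, -337.5] 59.9 [13.4, 12.5]
   [447.2, 7.0] 475.5 [730.0, -324.2] 81.6 [16.4, 6.2]
t24.87 at [ 629.2 -240.    97.3] th -7.5 w 0.15 F [ 0.1 -0.2 -1.1]
[539.0, -275.0, 125.0, -8.0] -> [-8.5, 4.64, -2.74] [-0.0, 0.2, 0.5] rows>=2.4
[437.5, -311.0, 125.0, -8.0] -> [-9.55, 4.98, 0.0] [0.0, 0.0, 0.0] rows>=2.6
```

```bash

python3 -m crank '[[[-16.5,2.5,-4,0,0,0.3,1],[-16.5,2.5,-4,0,0,0.3,1],[-16.5,2.5,-4,0,0,0.3,1],[-16.5,2.5,-4,0,0,0.3,1],[-16.5,2.5,-4,0,0,0.3,1]]]' >/dev/null
python3 -m crank '[[[-15.5,7,-1,0,0,0,1],[-15.5,7,-1,0,0,0,1],[-15.5,7,-1,0,0,0,1],[-15.5,7,-1,0,0,0,1],[-15.5,7,-1,0,0,0,1]]]' >/dev/null
python3 -m crank '[[[0,0,0,0,0,0,1],[0,0,0,0,0,0,1],[0,0,0,0,0,0,1],[0,0,0,0,0,0,1],[0,0,0,0,0,0,1]]]' |grep -v rot
python3 - <<'E'
from m import *
f=cam('wrist'); save(f,'w10'); print(np.round(f['C'],0))
show('y',[b for b in blobs(f,(16,100,40),(35,255,255),57,1500) ])
cv2.imwrite('pics/c10.png',cv2.resize(f['image'],(800,600),interpolation=cv2.INTER_CUBIC))
E
python3 go.py 436.5 -311 150 -7.9
```

```text
t: 26.12
position: [302.6, -291.5, 149.6]
wrist_force: [0.0, 0.2, 0.2]
grip_width: 0.151
[ 384. -303.  294.]
y
   [263.6, 55.4] 8253.0 [408.2, -306.6] -7.8 [67.2, 65.3]
t26.17 at [ 302.4 -291.6  149.5] th -7.6 w 0.15 F [ 0.3  0.4 -0.3]
[436.5, -311.0, 150.0, -7.9] -> [13.55, 0.14, -0.04] [-0.0, -0.0, 0.3] rows>=3.3
```

View pics/c10.png

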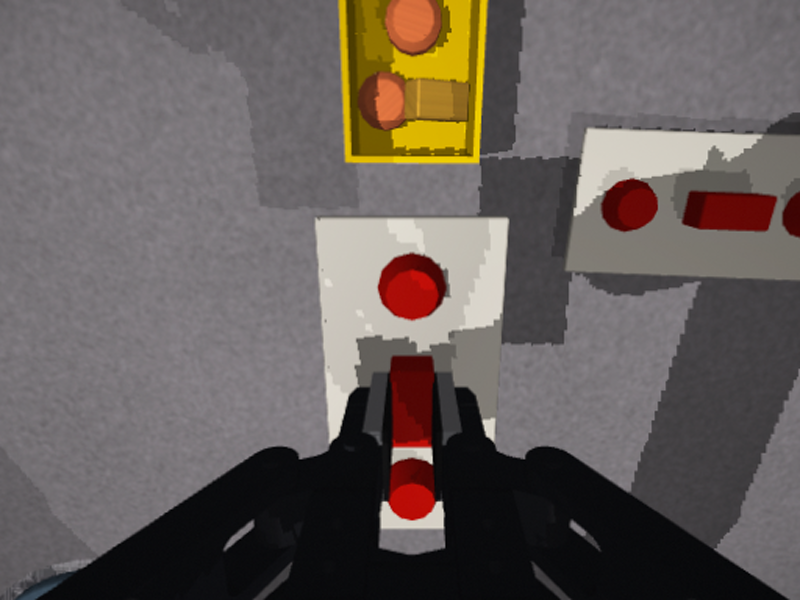

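```bash
python3 - <<'E'
from m import *
f=load('w10'); s=1.5625
def rep(n,px,z,half):
    w=ray(f,np.array(px)/s,z)[:,:2]; d=w[1]-w[0]; v=d/np.linalg.norm(d); u=np.array([-v[1],v[0]]); u=u if u[0]>0 else -u
    return w,np.linalg.norm(d),u
w,l,u=rep('box',[(346,162),(479.5,162)],57,62); c=w.mean(0)+62*u; print('box',w.round(1).tolist(),l,c.round(1),np.degrees(np.arctan2(u[1],u[0])))
w,l,u=rep('lid',[(316.5,218),(508,218)],147.3,60); c=w.mean(0)-60*u; print('lid',w.round(1).tolist(),l,c.round(1),np.degrees(np.arctan2(u[1],u[0])))
print(robot.state()['position'])
E
```

```text
box [[379.3, -270.7], [370.8, -334.4]] 64.30848241719353 [ 436.5 -310.7] -7.581739148834144
lid [[365.8, -271.1], [358.0, -329.9]] 59.257437409099055 [ 302.4 -292.6] -7.571290161632935
[ 302.35639801 -291.58335801  149.54101874]
```

```bash

python3 -m crank '[[[13.5,0,0,0,0,0,1],[13.5,0,0,0,0,0,1],[13.5,0,0,0,0,0,1],[13.5,0,0,0,0,0,1],[13.5,0,0,0,0,0,1]]]' >/dev/null
python3 -m crank '[[[0,0,3,0,0,0,1],[0,0,6,0,0,0,1],[0,0,7.6,0,0,0,1],[0,0,7.6,0,0,0,1],[0,0,7.6,0,0,0,1]]]' |grep -v rot
python3 -m crank '[[[0,0,0,0,0,0,1],[0,0,0,0,0,0,1],[0,0,0,0,0,0,1],[0,0,0,0,0,0,1],[0,0,0,0,0,0,1]]]' |grep -v rot
python3 go.py 436.5 -309.7 63 -7.6
```

```text
t: 27.0
position: [432.9, -309.7, 72.6]
wrist_force: [0.1, -0.9, -0.1]
grip_width: 0.15
t: 27.42
position: [435.3, -310.8, 74.6]
wrist_force: [-0.2, 0.2, -0.7]
grip_width: 0.145
t27.42 at [ 435.3 -310.8   74.6] th -7.8 w 0.15 F [-0.2  0.2 -0.7]
[436.5, -309.7, 63.0, -7.6] -> [0.1, -0.13, 1.16] [0.0, -0.1, -0.2] rows>=0.3
```

```bash

python3 -m crank '[[[0.1,-0.1,0.3,0,0,0,1],[0.1,-0.1,0.6,0,0,0,1],[0.1,-0.1,0.8,0,0,0,1],[0.1,-0.1,1.0,0,0,0,1],[0.1,-0.1,1.2,0,0,0,1]]]' |grep -v rot
python3 -m crank '[[[0,0,0,0,0,0,1],[0,0,0,0,0,0,1],[0,0,0,0,0,0,1]]]' |grep -v rot
```

```text
t: 27.83
position: [435.6, -309.4, 62.9]
wrist_force: [-7.1, 4.2, 24.0]
grip_width: 0.151
t: 28.08
position: [435.6, -309.3, 63.1]
wrist_force: [-4.1, 1.7, 11.2]
grip_width: 0.147
```

```bash

python3 -m crank '[[[0,0,0,0,0,0,0.3],[0,0,0,0,0,0,0.3],[0,0,0,0,0,0,0.3],[0,0,-3,0,0,0,0],[0,0,-7,0,0,0,0]]]' |grep -v rot
python3 -m crank '[[[-1,0,-4,0,0,0,0],[-5,0,-12,0,0,0,-0.5],[-9,0,-12,0,0,0,-1],[-9,0,-12,0,0,0,-1],[-9,0,-12,0,0,0,-1]]]' |grep -v rot
python3 -m crank '[[[0,0,0,0,0,0,-1],[0,0,0,0,0,0,-1],[0,0,0,0,0,0,-1],[0,0,0,0,0,0,-1]]]' |grep -v rot
python3 - <<'E'
from m import *
f=cam('wrist'); save(f,'w11'); print(np.round(f['C'],0))
show('red68',blobs(f,(0,180,70),(3,255,255),70,60)+blobs(f,(176,180,70),(180,255,255),70,60))
h=cv2.cvtColor(f['image'],cv2.COLOR_BGR2HSV)
cv2.imwrite('pics/c11.png',cv2.resize(f['image'],(800,600),interpolation=cv2.INTER_CUBIC))
E
python3 go.py
```

```text
t: 28.5
position: [432.2, -307.3, 127.9]
wrist_force: [0.7, -1.1, 0.3]
grip_width: 0.5
t: 28.92
position: [343.7, -299.6, 255.6]
wrist_force: [1.2, -0.9, 0.3]
grip_width: 0.994
t: 29.25
position: [347.2, -296.6, 250.2]
wrist_force: [-0.3, -0.9, -0.3]
grip_width: 1.003
[ 428. -309.  394.]
red68
   [451.3, 161.6] 223.0 [328.4, -500.6] 3.2 [18.6, 17.8]
   [409.0, 160.8] 446.5 [335.9, -453.9] 79.3 [39.2, 16.5]
   [363.1, 158.2] 308.5 [344.7, -406.1] 82.2 [24.5, 18.8]
   [264.1, 120.9] 254.0 [399.2, -305.2] 37.7 [19.2, 19.1]
   [264.5, 81.9] 362.5 [436.5, -310.2] -7.7 [26.3, 13.3]
   [264.3, 41.1] 337.5 [473.3, -314.9] 40.2 [19.5, 18.7]
t29.30 at [ 347.1 -296.7  250.2] th -7.7 w 1.00 F [ 0.1 -0.9  0.7]
```

View pics/c11.png

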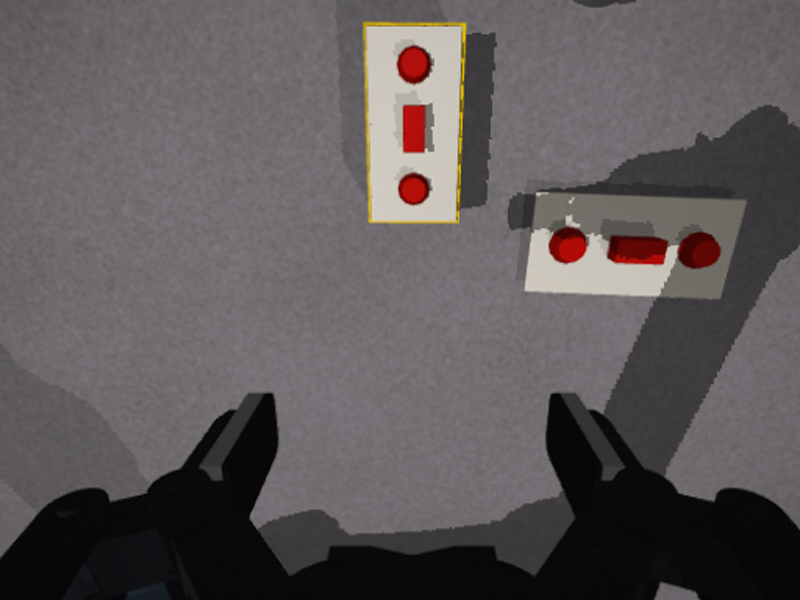

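Lid seated: an even yellow rim shows all round the plate (c11 px 363-466 x 22-222), and its grip is at (436.5,-310.2), matching the box centre. On to the blue box.

```bash

python3 -m crank '[[[4.3,-16.1,0,0,0,0,-1],[4.3,-16.1,0,0,0,0,-1],[4.3,-16.1,0,0,0,0,-1],[4.3,-16.1,0,0,0,0,-1],[4.3,-16.1,0,0,0,0,-1]]]' >/dev/null
python3 -m crank '[[[4.3,-16.1,0,0,0,0,-1],[4.3,-16.1,0,0,0,0,-1],[4.3,-16.1,0,0,0,0,-1],[4.3,-16.1,0,0,0,0,-1],[4.3,-16.1,0,0,0,0,-1]]]' >/dev/null
python3 -m crank '[[[4.3,-16.1,0,0,0,0,-1],[4.3,-16.1,0,0,0,0,-1],[4.3,-16.1,0,0,0,0,-1],[4.3,-16.1,0,0,0,0,-1],[4.3,-16.1,0,0,0,0,-1]]]' >/dev/null
python3 -m crank '[[[0,0,0,0,0,0,-1],[0,0,0,0,0,0,-1],[0,0,0,0,0,0,-1],[0,0,0,0,0,0,-1]]]' |grep -v rot
python3 - <<'E'
from m import *
f=cam('wrist'); save(f,'w12'); print(np.round(f['C'],0),np.round(robot.state()['joints'],2))
show('red71',blobs(f,(0,180,70),(3,255,255),72,60)+blobs(f,(176,180,70),(180,255,255),72,60))
show('blue',blobs(f,(105,120,40),(130,255,255),61,400))
t=cam('top'); save(t,'t12')
show('yellow top',blobs(t,(22,120,90),(35,255,255),57,20,1500)); show('stand@60',blobs(t,(0,180,70),(3,255,255),60,8)[:6])
a=cv2.resize(t['image'][190:290,70:170],None,fx=2.7,fy=2.7,interpolation=cv2.INTER_CUBIC)
b=np.zeros((384,800,3),np.uint8); b[:,:512]=f['image']; b[:270,520:790]=a; cv2.imwrite('pics/c12.png',b)
E
python3 go.py
```

```text
t: 30.88
position: [540.1, 161.4, 251.2]
wrist_force: [0.9, -0.7, -0.0]
grip_width: 0.997
[621. 149. 395.] [ 0.25  0.28 -0.71  1.76  0.2   1.18 -2.23]
red71
   [112.1, 251.6] 197.5 [464.4, 355.2] -54.2 [23.8, 17.4]
   [248.6, 131.0] 224.0 [583.9, 169.6] -53.3 [18.0, 17.7]
   [246.9, 93.8] 314.5 [620.7, 166.1] -6.2 [27.0, 12.8]
   [244.7, 53.5] 282.5 [657.9, 162.5] -8.6 [18.6, 16.6]
blue
   [247.5, 88.4] 7385.5 [620.7, 165.7] -6.2 [123.1, 63.8]
yellow top
   [327.5, 232.1] 122.0 [443.0, -272.7] -9.6 [120.9, 13.7]
stand@60
   [406.9, 276.2] 50.0 [320.1, -506.2] 46.1 [23.5, 22.7]
   [391.4, 273.7] 59.5 [328.9, -459.4] 82.4 [39.3, 16.3]
   [373.8, 270.5] 46.5 [338.5, -407.8] 89.5 [23.6, 19.9]
   [70.8, 282.8] 219.5 [294.4, 456.6] 27.3 [93.5, 24.2]
   [110.1, 251.4] 23.5 [386.3, 340.1] -44.7 [16.5, 14.2]
   [338.3, 249.4] 22.5 [399.1, -303.9] -45.4 [16.1, 14.1]
t30.98 at [540.1 161.8 251.6] th -8.0 w 1.00 F [-1.4 -0.1  0.5]
```

View pics/c12.png

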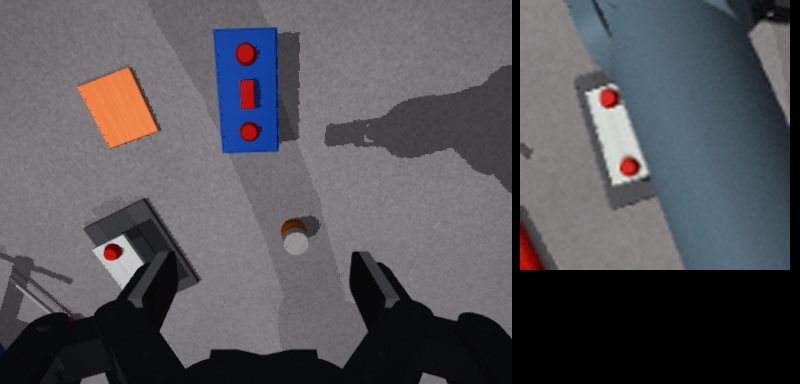

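```bash

for i in 1 2 3 4 5; do :; done
python3 -m crank '[[[0,0,0,0,0,-35,-1],[0,0,0,0,0,-35,-1],[0,0,0,0,0,-35,-1],[0,0,0,0,0,-35,-1],[0,0,0,0,0,-35,-1]]]' >/dev/null
python3 -m crank '[[[0,0,0,0,0,-35,-1],[0,0,0,0,0,-35,-1],[0,0,0,0,0,-35,-1],[0,0,0,0,0,-35,-1],[0,0,0,0,0,-35,-1]]]' >/dev/null
python3 -m crank '[[[0,0,0,0,0,-35,-1],[0,0,0,0,0,-35,-1],[0,0,0,0,0,-35,-1],[0,0,0,0,0,-35,-1],[0,0,0,0,0,-35,-1]]]' >/dev/null
python3 -m crank '[[[0,0,0,0,0,-35,-1],[0,0,0,0,0,-35,-1],[0,0,0,0,0,-35,-1],[0,0,0,0,0,-35,-1],[0,0,0,0,0,-35,-1]]]' >/dev/null
python3 -m crank '[[[0,0,0,0,0,-35,-1],[0,0,0,0,0,-35,-1],[0,0,0,0,0,-35,-1],[0,0,0,0,0,-35,-1],[0,0,0,0,0,-35,-1]]]' >/dev/null
python3 -m crank '[[[0,0,0,0,0,0,-1],[0,0,0,0,0,0,-1],[0,0,0,0,0,0,-1],[0,0,0,0,0,0,-1]]]' |grep -v rot
python3 go.py 620.7 165.9 150 174; python3 -c "
from h import *; print(np.round(robot.state()['joints'],2))"
```

```text
t: 33.4
position: [540.1, 163.3, 251.7]
wrist_force: [-0.1, -1.0, 0.1]
grip_width: 0.996
t33.40 at [540.1 163.3 251.7] th 167.1 w 1.00 F [-0.1 -1.   0.1]
[620.7, 165.9, 150.0, 174.0] -> [-7.79, 2.06, 10.17] [-0.0, 0.0, -6.9] rows>=3.1
[ 0.63  0.51 -1.28  1.74  0.51  1.28  0.58]
```

```bash

python3 -m crank '[[[-7.8,2.1,10,0,0,-6.9,-1],[-7.8,2.1,10,0,0,-6.9,-1],[-7.8,2.1,10,0,0,-6.9,-1],[-7.8,2.1,10,0,0,-6.9,-1],[-7.8,2.1,10,0,0,-6.9,-1]]]' >/dev/null
python3 -m crank '[[[0,0,0,0,0,0,-1],[0,0,0,0,0,0,-1],[0,0,0,0,0,0,-1],[0,0,0,0,0,0,-1]]]' |grep -v rot
python3 - <<'E'
from m import *
f=cam('wrist'); save(f,'w13'); print(np.round(f['C'],0),np.round(robot.state()['joints'],2))
show('red71',blobs(f,(0,180,70),(3,255,255),73,60)+blobs(f,(176,180,70),(180,255,255),73,60))
show('blue',blobs(f,(105,120,40),(130,255,255),61,400))
E
python3 go.py 620.7 165.9 10 174
```

```text
t: 34.15
position: [620.9, 167.7, 153.9]
wrist_force: [0.3, 0.4, 0.4]
grip_width: 0.996
[539. 175. 298.] [ 0.46  0.74 -1.12  1.64  0.7   1.21  0.65]
red71
   [261.4, 238.2] 386.0 [653.9, 162.2] 36.6 [19.6, 19.2]
   [261.5, 198.8] 517.0 [619.4, 165.8] -5.8 [29.5, 12.1]
   [262.0, 150.5] 485.0 [581.1, 170.1] -50.5 [18.8, 18.7]
blue
   [262.0, 185.8] 10766.0 [618.1, 166.2] -6.2 [126.3, 63.6]
t34.20 at [620.9 167.4 153.6] th 174.1 w 1.00 F [-0.7  0.2  1. ]
[620.7, 165.9, 10.0, 174.0] -> [0.04, -0.15, 14.36] [0.0, 0.2, 0.1] rows>=3.4
```

```bash

python3 -m crank '[[[0,-0.1,4,0,0,0,-1],[0,-0.1,8,0,0,0,-1],[0,-0.1,11,0,0,0,-1],[0,-0.1,13,0,0,0,-1],[0,-0.1,14.4,0,0,0,-1]]]' 70|grep -v rot
python3 -m crank '[[[0,0,0,0,0,0,-1],[0,0,0,0,0,0,-1],[0,0,0,0,0,0,1],[0,0,0,0,0,0,1],[0,0,0,0,0,0,1]]]' 70 |grep -v rot
python3 -m crank '[[[0,0,0,0,0,0,1],[0,0,0,0,0,0,1],[0,0,0,0,0,0,1],[0,0,0,0,0,0,1],[0,0,0,0,0,0,1]]]' |grep -v rot
python3 -m crank '[[[0,0,-1,0,0,0,1],[0,0,-3,0,0,0,1],[0,0,-6,0,0,0,1],[0,0,-10,0,0,0,1],[0,0,-14,0,0,0,1]]]' |grep -v rot
python3 -m crank '[[[0,0,0,0,0,0,1],[0,0,0,0,0,0,1],[0,0,0,0,0,0,1],[0,0,0,0,0,0,1]]]'
python3 - <<'E'
from m import *
f=load('top0')
r=[b for b in blobs(f,(0,180,70),(3,255,255),60,8)+blobs(f,(176,180,70),(180,255,255),60,8) if b[2][1]>300 and b[1]<60]
show('stand lugs',r); p=np.array([x[2] for x in r]); print(p.mean(0)); d=p[1]-p[0]; print(np.linalg.norm(d),np.degrees(np.arctan2(d[1],d[0])))
h=f['image']; m=cv2.inRange(cv2.cvtColor(h,cv2.COLOR_BGR2HSV),(0,0,170),(180,45,255))
show('plate',[b for b in blobs(f,(0,0,165),(180,45,255),50,60) if b[2][1]>300])
print(np.round(robot.state()['joints'],2))
E
```

```text
t: 34.62
position: [619.3, 164.7, 5.4]
wrist_force: [-0.3, -0.6, 0.7]
grip_width: 1.001
t: 35.03
position: [622.6, 166.8, 10.4]
wrist_force: [-0.1, 0.3, 7.2]
grip_width: 0.739
t: 35.45
position: [622.6, 166.9, 10.4]
wrist_force: [-0.4, -0.9, 6.0]
grip_width: 0.741
t: 35.87
position: [618.7, 164.8, 147.3]
wrist_force: [0.9, -0.2, -2.9]
grip_width: 0.742
t: 36.2
position: [619.0, 164.5, 145.2]
tool_rot: [[-0.995, 0.103, -0.004], [0.103, 0.995, -0.002], [0.004, -0.003, -1.0]]
wrist_force: [0.2, -0.6, -3.1]
grip_width: 0.738
stand lugs
   [110.1, 251.4] 23.5 [386.3, 340.1] -44.7 [16.5, 14.2]
   [102.4, 226.0] 21.5 [457.2, 364.5] 1.7 [17.0, 14.7]
[421.75 352.3 ]
74.98113095972876 18.990731866266355
plate
   [106.6, 238.8] 376.0 [421.8, 355.5] 18.6 [101.7, 46.2]
[ 0.46  0.74 -1.11  1.65  0.7   1.21  0.65]
```

```bash
python3 - <<'E'
from m import *
f=cam('wrist'); save(f,'w14'); s=robot.state(); print(s['position'])
show('red',blobs(f,(0,180,70),(3,255,255),s['position'][2]-10.4+73,60)+blobs(f,(176,180,70),(180,255,255),s['position'][2]-10.4+73,60))
show('blue',blobs(f,(105,120,40),(130,255,255),s['position'][2]-10.4+61,400))
g=load('w13')
show('ref red71',blobs(g,(0,180,70),(3,255,255),71,60)+blobs(g,(176,180,70),(180,255,255),71,60))
E
python3 go.py 560 230 150 174 490 300 150 186 422 353.5 150 198.8
```

```text
[619.00086241 164.47809548 144.96073849]
red
   [263.2, 321.3] 2436.0 [610.4, 164.7] -6.2 [26.0, 13.7]
   [263.7, 229.3] 3110.5 [576.5, 168.3] 37.9 [19.9, 19.6]
blue
   [263.5, 231.4] 35525.0 [594.0, 166.4] -6.1 [90.7, 63.0]
ref red71
   [261.4, 238.2] 386.0 [655.0, 162.0] 36.6 [19.8, 19.4]
   [261.5, 198.8] 517.0 [620.2, 165.7] -5.8 [29.8, 12.3]
   [262.0, 150.5] 485.0 [581.5, 170.1] -50.5 [18.9, 18.9]
t36.25 at [619.  164.5 145. ] th 174.1 w 0.74 F [-0.3 -0.2 -3.7]
[560.0, 230.0, 150.0, 174.0] -> [6.54, 5.91, -0.49] [-0.1, -0.2, 0.1] rows>=2.1
[490.0, 300.0, 150.0, 186.0] -> [7.69, 6.23, 0.0] [0.0, 0.0, -12.0] rows>=2.4
[422.0, 353.5, 150.0, 198.8] -> [6.2, 6.03, 0.0] [0.0, 0.0, -12.8] rows>=2.1
```

```bash
python3 go.py 568 275 170 186 517 385.7 170 198.8
python3 -m crank '[[[6.2,10.4,-2.5,0,0,-12,1],[6.2,10.4,-2.5,0,0,-12,1],[6.2,10.4,-2.5,0,0,-12,1],[6.2,10.4,-2.5,0,0,-12,1],[6.2,10.4,-2.5,0,0,-12,1]]]' |grep -v rot
python3 -c "
from h import *; print(np.round(robot.state()['joints'],2))"
```

```text
t36.25 at [619.  164.5 145. ] th 174.1 w 0.74 F [-0.3 -0.2 -3.7]
[568.0, 275.0, 170.0, 186.0] -> [6.22, 10.46, -2.51] [-0.1, -0.2, -11.9] rows>=3.0
[517.0, 385.7, 170.0, 198.8] -> [3.91, 11.54, 0.0] [0.0, 0.0, -12.8] rows>=2.9
t: 36.67
position: [565.7, 280.5, 172.4]
wrist_force: [1.0, -0.0, -3.3]
grip_width: 0.743
[ 0.31  0.73 -1.18  1.66  0.7   1.25  0.66]
```

```bash

python3 -m crank '[[[3.9,11.5,0,0,0,-12.8,1],[3.9,11.5,0,0,0,-12.8,1],[3.9,11.5,0,0,0,-12.8,1],[3.9,11.5,0,0,0,-12.8,1],[3.9,11.5,0,0,0,-12.8,1]]]' >/dev/null
python3 -m crank '[[[0,0,0,0,0,0,1],[0,0,0,0,0,0,1],[0,0,0,0,0,0,1],[0,0,0,0,0,0,1],[0,0,0,0,0,0,1]]]' 
python3 - <<'E'
from m import *
f=cam('wrist'); save(f,'w15'); s=robot.state(); print(s['position'],np.round(s['joints'],2))
show('red@60',blobs(f,(0,150,50),(4,255,255),60,60)+blobs(f,(175,150,50),(180,255,255),60,60))
z=s['position'][2]-10.4+61
show('red box',blobs(f,(0,150,50),(4,255,255),z+10,60))
show('blue',blobs(f,(105,120,40),(130,255,255),z,400))
cv2.imwrite('pics/c15.png',cv2.resize(f['image'],(800,600),interpolation=cv2.INTER_CUBIC))
E
python3 go.py 424.4 354.3 170 198.8
```

```text
t: 37.5
position: [519.7, 384.5, 172.4]
tool_rot: [[-0.947, -0.322, -0.0], [-0.322, 0.947, -0.001], [0.0, -0.001, -1.0]]
wrist_force: [-0.5, 0.0, -3.6]
grip_width: 0.746
[519.4192553  384.90275954 172.49797984] [ 0.12  0.77 -1.2   1.62  0.74  1.28  0.69]
red@60
   [263.3, 321.4] 2442.0 [659.6, 431.5] 18.4 [81.9, 43.0]
   [263.8, 229.3] 3105.5 [558.2, 397.4] 62.5 [62.2, 61.4]
   [267.2, 111.7] 449.0 [455.6, 365.6] 63.4 [19.5, 19.3]
   [458.5, 8.0] 498.5 [342.7, 475.3] -72.1 [24.1, 12.0]
   [268.3, 10.5] 531.5 [388.2, 343.2] -71.2 [20.0, 15.4]
red box
   [263.3, 321.4] 2442.0 [512.6, 381.4] 18.4 [26.6, 14.0]
   [263.8, 229.3] 3105.5 [479.7, 370.3] 62.5 [20.2, 20.0]
   [267.2, 111.7] 449.0 [446.3, 360.0] 63.4 [6.3, 6.3]
   [458.5, 8.0] 498.5 [409.6, 395.6] -72.1 [7.8, 3.9]
   [268.3, 10.5] 531.5 [424.4, 352.7] -71.2 [6.5, 5.0]
blue
   [263.6, 231.4] 35500.0 [495.4, 375.7] 18.3 [90.5, 62.7]
t37.55 at [519.4 384.9 172.5] th -161.2 w 0.74 F [-0.7  0.3 -3.1]
[424.4, 354.3, 170.0, 198.8] -> [9.98, 0.16, 0.25] [-0.0, -0.0, -0.0] rows>=2.4
```

View pics/c15.png

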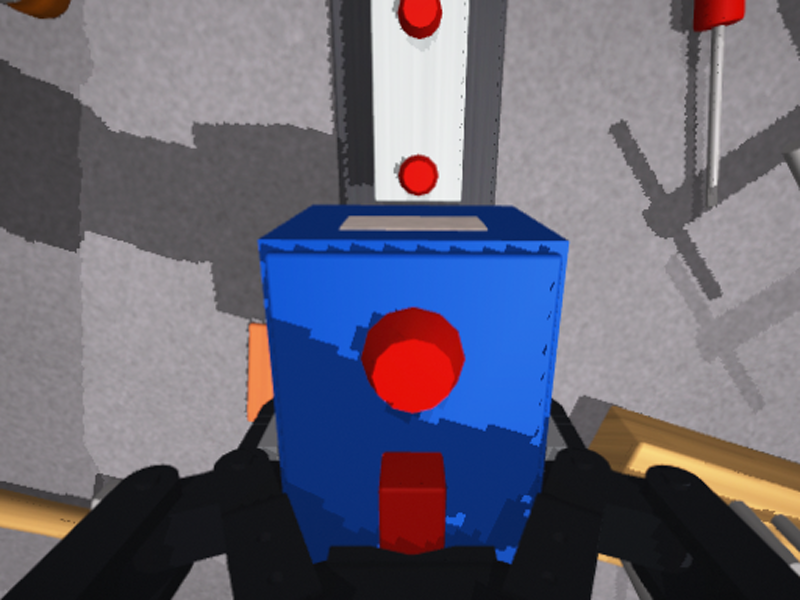

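```bash
python3 - <<'E'
from m import *
f=load('w15'); 
b=ray(f,[(414.5/1.5625,376/1.5625)],233.1)[0]; n=ray(f,[(267.6,112.0)],60)[0]; fa=ray(f,[(268.7,7.5)],60)[0]
p=np.array([519.4,384.9]); ux=np.array([-.947,-.322]); uy=np.array([-.322,.947])
print('boxlug',b,'rel',(b[:2]-p)@ux,(b[:2]-p)@uy)
for q in (n,fa): print(q,(q[:2]-p)@ux,(q[:2]-p)@uy)
d=fa-n; print(np.linalg.norm(d),np.degrees(np.arctan2(d[1],d[0])))
# bottom front edge of body, z=TCP-10.4, and rim edge z=TCP-10.4+57
e=ray(f,np.array([(258,240),(570,240)])/1.5625,172.5-10.4+57); print([((x[:2]-p)@ux,(x[:2]-p)@uy) for x in e])
e=ray(f,np.array([(313,206),(512,206)])/1.5625,172.5-10.4); print([((x[:2]-p)@ux,(x[:2]-p)@uy) for x in e])
E
```

```text
boxlug [482.89326397 371.91181519 233.1       ] rel 38.75407452898673 -0.5446420106808607
[455.79334399 365.84841818  60.        ] 66.37011258724193 2.439495251153795
[385.3212929 342.3387236  60.       ] 140.6772666204452 2.867814935102577
74.29007823063701 -161.5511415538511
[(np.float64(63.108943486757795), np.float64(-33.176722828417915)), (np.float64(63.121897177905666), np.float64(31.94554870597191))]
[(np.float64(62.99790201598479), np.float64(-32.98743882769883)), (np.float64(63.0132919725326), np.float64(31.424346590224015))]
```

```bash

python3 -m crank '[[[3,0.3,0,0,0,0.3,1],[6,0.3,0,0,0,0.3,1],[9,0.3,0,0,0,0.3,1],[10.3,0.3,0,0,0,0.3,1],[10.3,0.3,0,0,0,0.3,1]]]' >/dev/null
python3 -m crank '[[[0,0,3,0,0,0,1],[0,0,6,0,0,0,1],[0,0,8.7,0,0,0,1],[0,0,8.7,0,0,0,1],[0,0,8.7,0,0,0,1]]]' |grep -v rot
python3 -m crank '[[[0,0,0,0,0,0,1],[0,0,0,0,0,0,1],[0,0,0,0,0,0,1],[0,0,0,0,0,0,1]]]' |grep -v rot
python3 - <<'E'
from m import *
f=cam('side'); save(f,'s16'); cv2.imwrite('pics/c16.png',cv2.resize(f['image'][250:384,180:340],(800,670),interpolation=cv2.INTER_CUBIC)[:600])
p=np.array([519.4,384.9]); t=p+103.1*np.array([-.947,-.322])+3.2*np.array([-.322,.947]); print('want',t,np.round(robot.state()['joints'],2))
E
python3 go.py
```

```text
t: 38.38
position: [420.2, 354.5, 84.7]
wrist_force: [0.4, 0.4, -2.1]
grip_width: 0.741
t: 38.72
position: [421.1, 356.3, 87.2]
wrist_force: [0.3, 0.2, -3.3]
grip_width: 0.743
want [420.7339 354.7322] [ 0.15  0.73 -1.19  1.91  0.78  1.07  0.52]
t38.77 at [420.9 356.   86.9] th -161.4 w 0.74 F [ 0.1  0.1 -3. ]
```

```bash

python3 -m crank '[[[0,-0.1,1,0,0,0,1],[0,-0.1,1.4,0,0,0,1],[0,-0.1,1.7,0,0,0,1],[0,-0.1,2,0,0,0,1],[0,-0.1,2.2,0,0,0,1]]]' |grep -v rot
python3 -m crank '[[[0,0,0,0,0,0,1],[0,0,0.2,0,0,0,1],[0,0,0.4,0,0,0,1],[0,0,0.5,0,0,0,1],[0,0,0.5,0,0,0,1]]]' |grep -v rot; python3 go.py
```

```text
t: 39.18
position: [420.3, 354.1, 62.9]
wrist_force: [-0.3, 0.2, -3.1]
grip_width: 0.739
t: 39.6
position: [420.6, 354.8, 60.4]
wrist_force: [-2.4, -4.0, 7.4]
grip_width: 0.737
t39.60 at [420.6 354.8  60.4] th -161.4 w 0.74 F [-2.4 -4.   7.4]
```

```bash

python3 -m crank '[[[0,0,0,0,0,0,-1],[0,0,0,0,0,0,-1],[0,0,0,0,0,0,-1],[0,0,0,0,0,0,-1],[0,0,0,0,0,0,-1]]]' |grep -v rot
python3 -m crank '[[[0,0,-3,0,0,0,-1],[0,0,-7,0,0,0,-1],[0,0,-11,0,0,0,-1],[0,0,-15,0,0,0,-1],[0,0,-19,0,0,0,-1]]]' |grep -v rot
python3 -m crank '[[[-4,0,0,0,0,0,-1],[-8,0,0,0,0,0,-1],[-8,0,0,0,0,0,-1],[-8,0,0,0,0,0,-1],[-8,0,0,0,0,0,-1]]]' |grep -v rot
python3 - <<'E'
from m import *
f=cam('wrist'); save(f,'w17'); s=robot.state(); print(s['position'],np.round(s['joints'],2))
r=[b for b in blobs(f,(0,150,50),(4,255,255),121,60)+blobs(f,(175,150,50),(180,255,255),121,60)]; show('red@121',r)
show('blue',blobs(f,(105,120,40),(130,255,255),111,400))
g=cam('side'); save(g,'s17')
a=cv2.resize(g['image'][284:384,190:330],(512,366),interpolation=cv2.INTER_CUBIC)
b=np.zeros((600,800,3),np.uint8); b[:300,:400]=cv2.resize(f['image'],(400,300)); b[:286,400:]=cv2.resize(a,(400,286)); cv2.imwrite('pics/c17.png',b[:300])
E
```

```text
t: 40.02
position: [420.6, 354.5, 58.6]
wrist_force: [0.1, 0.5, 0.8]
grip_width: 1.002
t: 40.43
position: [420.1, 354.2, 250.2]
wrist_force: [1.1, 1.1, 0.4]
grip_width: 1.003
t: 40.85
position: [495.6, 380.0, 248.0]
wrist_force: [-0.0, -0.5, -0.3]
grip_width: 1.0
[494.80136982 380.18899925 248.0959488 ] [ 0.17  0.67 -1.28  1.6   0.65  1.37  0.71]
red@121
   [262.9, 137.5] 339.0 [454.4, 365.4] 63.4 [18.3, 18.3]
   [263.0, 93.5] 462.0 [419.3, 353.5] 18.7 [26.6, 12.2]
   [263.4, 45.3] 463.5 [384.1, 342.0] 66.4 [18.9, 18.5]
   [409.4, 27.2] 1334.5 [335.7, 448.0] 29.0 [42.4, 19.7]
blue
   [263.1, 85.9] 10565.5 [419.3, 353.5] 18.3 [122.9, 64.4]
```

View pics/c17.png

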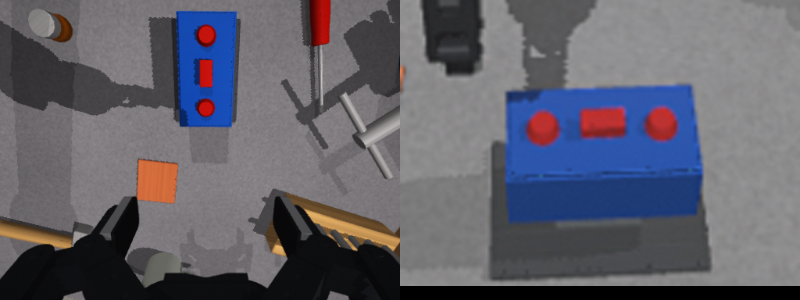

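Blue box seated: upright on the stand in the side crop, centre (419.3,353.5), yaw 18.4. Returning for the yellow box.

```bash
python3 go.py 510 200 250 192 510 20 250 185.5 475 -150 250 179 436.5 -310.7 230 172.4
```

```text
t40.95 at [494.5 380.2 248.2] th -161.3 w 1.00 F [-0.  -0.4  0.3]
[510.0, 200.0, 250.0, 192.0] -> [4.33, -17.56, -0.17] [-0.0, -0.1, 6.7] rows>=4.3
[510.0, 20.0, 250.0, 185.5] -> [3.74, -17.61, 0.0] [0.0, 0.0, 6.5] rows>=4.3
[475.0, -150.0, 250.0, 179.0] -> [5.11, -16.59, 0.0] [0.0, 0.0, 6.5] rows>=4.2
[436.5, -310.7, 230.0, 172.4] -> [3.57, -16.13, 2.0] [0.0, 0.0, 6.6] rows>=4.0
```

```bash
J='from h import *; print(np.round(robot.state()["joints"],2))'
python3 -m crank '[[[4.3,-17.6,0,0,0,6.7,-1],[4.3,-17.6,0,0,0,6.7,-1],[4.3,-17.6,0,0,0,6.7,-1],[4.3,-17.6,0,0,0,6.7,-1],[4.3,-17.6,0,0,0,6.7,-1]]]' >/dev/null; python3 -c "$J"
python3 -m crank '[[[3.7,-17.6,0,0,0,6.5,-1],[3.7,-17.6,0,0,0,6.5,-1],[3.7,-17.6,0,0,0,6.5,-1],[3.7,-17.6,0,0,0,6.5,-1],[3.7,-17.6,0,0,0,6.5,-1]]]' >/dev/null; python3 -c "$J"
python3 -m crank '[[[5.1,-16.6,0,0,0,6.5,-1],[5.1,-16.6,0,0,0,6.5,-1],[5.1,-16.6,0,0,0,6.5,-1],[5.1,-16.6,0,0,0,6.5,-1],[5.1,-16.6,0,0,0,6.5,-1]]]' >/dev/null; python3 -c "$J"
python3 -m crank '[[[3.6,-16.1,2,0,0,6.6,-1],[3.6,-16.1,2,0,0,6.6,-1],[3.6,-16.1,2,0,0,6.6,-1],[3.6,-16.1,2,0,0,6.6,-1],[3.6,-16.1,2,0,0,6.6,-1]]]' >/dev/null; python3 -c "$J"
python3 -m crank '[[[0,0,0,0,0,0,-1],[0,0,0,0,0,0,-1],[0,0,0,0,0,0,-1],[0,0,0,0,0,0,-1],[0,0,0,0,0,0,-1]]]' | grep -v rot
python3 - <<'E'
from m import *
f=cam('wrist'); save(f,'w18'); print(np.round(f['C']))
show('red',blobs(f,(0,150,50),(4,255,255),72,60)+blobs(f,(175,150,50),(180,255,255),72,60))
show('white@61',blobs(f,(0,0,165),(180,45,255),61,1500))
E
python3 go.py 436.5 -310.7 10 172.4
```

```text
[ 0.64  0.55 -1.39  1.78  0.57  1.3   0.88]
[ 1.07  0.46 -1.43  1.86  0.49  1.25  1.15]
[ 1.45  0.41 -1.43  1.89  0.44  1.23  1.42]
[ 1.62  0.5  -1.32  1.83  0.52  1.23  1.56]
t: 43.03
position: [438.3, -308.9, 229.0]
wrist_force: [0.2, -0.2, 0.8]
grip_width: 0.998
[ 357. -299.  373.]
red
   [262.4, 205.3] 241.0 [471.2, -315.3] -7.5 [19.5, 19.3]
   [262.6, 173.3] 341.5 [436.3, -310.2] -7.5 [28.8, 13.6]
   [262.7, 135.3] 298.0 [397.2, -305.1] -7.4 [19.6, 18.9]
   [97.6, 80.8] 747.0 [328.4, -450.3] 79.6 [39.0, 16.7]
   [149.9, 83.7] 557.0 [336.7, -403.1] 35.2 [24.4, 23.9]
   [51.6, 78.1] 666.0 [320.9, -491.4] 64.7 [28.3, 23.7]
white@61
   [262.9, 166.4] 5862.0 [436.5, -309.9] -7.7 [118.3, 59.3]
   [110.7, 78.3] 10050.5 [328.3, -450.3] 79.9 [141.5, 70.9]
t43.08 at [ 438.2 -309.3  228.9] th 172.5 w 1.00 F [ 0.4 -1.1  0.2]
[436.5, -310.7, 10.0, 172.4] -> [0.16, -0.15, 21.89] [-0.0, 0.0, 0.1] rows>=5.3
```

```bash

python3 -m crank '[[[0.1,-0.1,4,0,0,0,-1],[0.1,-0.1,8,0,0,0,-1],[0.1,-0.1,12,0,0,0,-1],[0.1,-0.1,13,0,0,0,-1],[0.1,-0.1,13,0,0,0,-1]]]' 70|grep -v rot
python3 -m crank '[[[0,0,3,0,0,0,-1],[0,0,6,0,0,0,-1],[0,0,8,0,0,0,-1],[0,0,8.9,0,0,0,-1],[0,0,8.9,0,0,0,-1]]]' 70|grep -v rot
python3 -m crank '[[[0,0,0,0,0,0,-1],[0,0,0,0,0,0,-1],[0,0,0,0,0,0,1],[0,0,0,0,0,0,1],[0,0,0,0,0,0,1]]]' 70 |grep -v rot
python3 -m crank '[[[0,0,0,0,0,0,1],[0,0,0,0,0,0,1],[0,0,0,0,0,0,1],[0,0,0,0,0,0,1],[0,0,0,0,0,0,1]]]' |grep -v rot
python3 -m crank '[[[0,0,-1,0,0,0,1],[0,0,-3,0,0,0,1],[0,0,-5,0,0,0,1],[0,0,-8,0,0,0,1],[0,0,-11,0,0,0,1]]]' |grep -v rot
python3 -m crank '[[[0,0,-3,0,0,0,1],[0,0,-6,0,0,0,1],[0,0,-9,0,0,0,1],[0,0,-10,0,0,0,1],[0,0,-10,0,0,0,1]]]' |grep -v rot
python3 -m crank '[[[0,0,0,0,0,0,1],[0,0,0,0,0,0,1],[0,0,0,0,0,0,1],[0,0,0,0,0,0,1]]]'|grep -v rot
python3 go.py 475 -150 220 179  510 20 220 185.5  510 200 220 192 517 387 235 198.4
```

```text
t: 43.5
position: [434.1, -309.8, 95.7]
wrist_force: [-1.0, 0.3, 1.3]
grip_width: 1.002
t: 43.92
position: [437.0, -311.6, 9.9]
wrist_force: [-0.6, 0.2, -0.2]
grip_width: 1.003
t: 44.33
position: [438.4, -311.2, 11.6]
wrist_force: [-1.0, 1.1, 7.9]
grip_width: 0.743
t: 44.75
position: [438.4, -311.2, 11.6]
wrist_force: [-0.4, 2.4, 8.3]
grip_width: 0.743
t: 45.17
position: [433.9, -311.1, 119.1]
wrist_force: [1.1, -0.8, -6.1]
grip_width: 0.742
t: 45.58
position: [437.6, -312.4, 221.9]
wrist_force: [0.3, -0.5, -4.9]
grip_width: 0.74
t: 45.92
position: [435.2, -311.1, 217.5]
wrist_force: [0.6, 0.2, -5.6]
grip_width: 0.745
t45.92 at [ 435.2 -311.1  217.5] th 172.3 w 0.75 F [ 0.6  0.2 -5.6]
[475.0, -150.0, 220.0, 179.0] -> [-1.79, 16.49, -0.22] [0.1, -0.2, -6.7] rows>=4.0
[510.0, 20.0, 220.0, 185.5] -> [-3.2, 17.06, 0.0] [0.0, 0.0, -6.5] rows>=4.2
[510.0, 200.0, 220.0, 192.0] -> [-1.73, 17.92, 0.0] [0.0, 0.0, -6.5] rows>=4.3
[517.0, 387.0, 235.0, 198.4] -> [-4.57, 18.15, -1.5] [0.0, 0.0, -6.4] rows>=4.5
```

```bash

python3 -m crank '[[[-0.2,1.5,0,0,0,-0.6,1],[-0.5,4.5,0,0,0,-1.8,1],[-0.8,8,0,0,0,-3.3,1],[-1.2,11.5,0,0,0,-5,1],[-1.6,15,0,0,0,-6.2,1]]]' >/dev/null
python3 -m crank '[[[-0.7,3.6,0,0,0,-1.4,1],[-1.4,7.2,0,0,0,-2.8,1],[-2,10.8,0,0,0,-4.2,1],[-2.7,14.4,0,0,0,-5.6,1],[-3.4,18,0,0,0,-7,1]]]' >/dev/null
python3 -m crank '[[[-0.4,3.6,0,0,0,-1.3,1],[-0.8,7.2,0,0,0,-2.6,1],[-1.2,10.8,0,0,0,-3.9,1],[-1.6,14.2,0,0,0,-5.2,1],[-1.9,17,0,0,0,-6.5,1]]]' >/dev/null
python3 -m crank '[[[-0.6,2,0,0,0,0,1],[-0.6,3,0,0,0,0,1],[-0.6,3,0,0,0,0,1],[-0.6,3,0,0,0,0,1],[-0.6,3,0,0,0,0,1]]]' |grep -v rot
python3 -c 'from h import *; print(np.round(robot.state()["joints"],2))'
python3 go.py 516 386 235 198.4
```

```text
t: 47.58
position: [513.6, 213.4, 218.8]
wrist_force: [-0.3, -0.9, -5.8]
grip_width: 0.748
[ 0.53  0.53 -1.26  1.8   0.54  1.23  0.89]
t47.58 at [513.6 213.4 218.8] th -168.1 w 0.75 F [-0.3 -0.9 -5.8]
[516.0, 386.0, 235.0, 198.4] -> [-3.79, 16.84, -1.66] [-0.1, -0.1, -6.5] rows>=4.2
```

```bash

python3 -m crank '[[[-0.4,1.5,-0.2,0,0,-0.7,1],[-1,4.5,-0.5,0,0,-2,1],[-1.7,8,-0.8,0,0,-3.3,1],[-2.4,11.5,-1.2,0,0,-5,1],[-3.1,14.5,-1.6,0,0,-6.2,1]]]' >/dev/null
python3 -m crank '[[[-0.4,1.4,0,0,0,-0.3,1],[-0.6,2.3,0,0,0,-0.3,1],[-0.6,2.3,0,0,0,-0.3,1],[-0.6,2.3,0,0,0,-0.3,1],[-0.6,2.3,0,0,0,-0.3,1]]]' >/dev/null
python3 -m crank '[[[0,0,0,0,0,0,1],[0,0,0,0,0,0,1],[0,0,0,0,0,0,1],[0,0,0,0,0,0,1]]]' |grep -v rot
python3 - <<'E'
from m import *
s=robot.state(); f=cam('wrist'); save(f,'w19'); print(s['position'],np.round(s['joints'],2))
show('red@121',blobs(f,(0,150,50),(4,255,255),121,60)+blobs(f,(175,150,50),(180,255,255),121,60))
z=s['position'][2]-11.6
show('red lid',[b for b in blobs(f,(0,150,50),(4,255,255),z+71,900)])
cv2.imwrite('pics/c19.png',cv2.resize(f['image'],(800,600),interpolation=cv2.INTER_CUBIC))
E
python3 go.py
```

```text
t: 48.75
position: [512.4, 386.8, 235.6]
wrist_force: [0.3, -0.1, -3.8]
grip_width: 0.74
[512.41476382 386.78596407 235.62466826] [ 0.11  0.66 -1.18  1.57  0.62  1.33  0.74]
red@121
   [264.9, 317.8] 2749.5 [650.1, 434.0] 18.5 [90.8, 43.8]
   [264.8, 222.5] 3135.0 [545.1, 398.6] 62.5 [62.6, 61.6]
   [261.4, 117.9] 396.0 [454.8, 365.3] 63.8 [18.2, 18.1]
   [261.5, 69.0] 540.0 [419.2, 353.5] 18.5 [26.3, 12.1]
   [261.6, 16.4] 587.0 [384.5, 342.2] 66.9 [19.4, 19.3]
   [416.6, 17.5] 857.0 [348.9, 452.7] 27.7 [25.7, 18.7]
red lid
   [264.9, 317.8] 2749.5 [505.0, 384.2] 18.5 [29.7, 14.3]
   [264.8, 222.5] 3135.0 [470.7, 372.6] 62.5 [20.5, 20.2]
t48.80 at [512.3 387.1 235.7] th -161.5 w 0.74 F [ 0.7  0.3 -4.6]
```

View pics/c19.png

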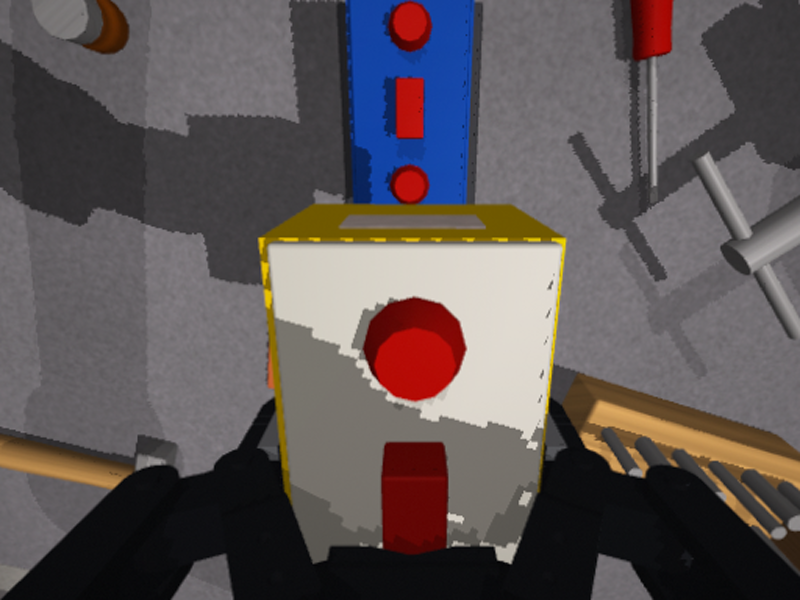

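```bash
python3 - <<'E'
from m import *
f=load('w19'); T=235.6; p=np.array([512.4,386.8]); t=np.radians(198.5); ux=np.array([np.cos(t),np.sin(t)]); uy=np.array([ux[1],-ux[0]])
rel=lambda px,z:[np.round([(x[:2]-p)@ux,(x[:2]-p)@uy],1).tolist() for x in ray(f,np.array(px)/1.5625,z)]
print('rim',rel([(258.5,239),(566.5,239)],T-11.6+57)); print('bot',rel([(316,205.5),(512,205.5)],T-11.6))
print('lugs',rel([(409,184),(410,26)],121),'grip',rel([(410,107.5)],124))
E
```

```text
rim [[63.2, -33.0], [63.2, 32.1]]
bot [[63.1, -31.8], [63.1, 32.2]]
lugs [[61.7, -1.9], [135.3, -1.2]] grip [[99.1, -1.3]]
```

```bash

python3 -m crank '[[[1,-0.1,0,0,0,0,1],[3.5,-0.1,0,0,0,0,1],[6,-0.2,0,0,0,0,1],[8.5,-0.2,0,0,0,0,1],[9.8,-0.2,0,0,0,0,1]]]' >/dev/null
python3 -m crank '[[[0,0,1,0,0,0,1],[0,0,3,0,0,0,1],[0,0,5.5,0,0,0,1],[0,0,8,0,0,0,1],[0,0,9,0,0,0,1]]]' |grep -v rot
python3 -m crank '[[[0,0,0.3,0,0,0,1],[0,0,0.3,0,0,0,1],[0,0,0.3,0,0,0,1],[0,0,0.3,0,0,0,1],[0,0,0.3,0,0,0,1]]]' |grep -v rot
python3 go.py 420.4 354.4 122.5 198.5
```

```text
t: 49.63
position: [418.4, 352.0, 142.0]
wrist_force: [-0.8, -1.7, -6.0]
grip_width: 0.737
t: 50.05
position: [420.6, 355.7, 144.2]
wrist_force: [0.1, -1.3, -4.8]
grip_width: 0.736
t50.05 at [420.6 355.7 144.2] th -161.5 w 0.74 F [ 0.1 -1.3 -4.8]
[420.4, 354.4, 122.5, 198.5] -> [0.06, -0.12, 2.17] [0.1, 0.2, 0.0] rows>=0.5
```

```bash

python3 -m crank '[[[0,-0.1,0.5,0,0,0,1],[0,-0.1,0.9,0,0,0,1],[0,-0.1,1.2,0,0,0,1],[0,-0.1,1.5,0,0,0,1],[0,-0.1,1.7,0,0,0,1]]]' |grep -v rot
python3 -m crank '[[[0,0,0,0,0,0,1],[0,0,0.2,0,0,0,1],[0,0,0.3,0,0,0,1],[0,0,0.4,0,0,0,1],[0,0,0.4,0,0,0,1]]]' |grep -v rot; python3 go.py
```

```text
t: 50.47
position: [419.9, 353.3, 124.9]
wrist_force: [-0.7, 0.8, -5.9]
grip_width: 0.743
t: 50.88
position: [420.1, 353.9, 122.7]
wrist_force: [-1.2, -3.6, 3.5]
grip_width: 0.743
t50.88 at [420.1 353.9 122.7] th -161.5 w 0.74 F [-1.2 -3.6  3.5]
```

```bash

python3 -m crank '[[[0,0,0.1,0,0,0,1],[0,0,0.1,0,0,0,1],[0,0,0,0,0,0,-1],[0,0,0,0,0,0,-1],[0,0,0,0,0,0,-1]]]' |grep -v rot
python3 -m crank '[[[0,0,0,0,0,0,-1],[0,0,0,0,0,0,-1],[0,0,-2,0,0,0,-1],[0,0,-6,0,0,0,-1],[0,0,-10,0,0,0,-1]]]' |grep -v rot
python3 -m crank '[[[0,0,-4,0,0,0,-1],[-4,0,-6,0,0,0,-1],[-8,0,-6,0,0,0,-1],[-8,0,-6,0,0,0,-1],[-8,0,-6,0,0,0,-1]]]' |grep -v rot
python3 -m crank '[[[0,0,0,0,0,0,-1],[0,0,0,0,0,0,-1],[0,0,0,0,0,0,-1],[0,0,0,0,0,0,-1]]]' |grep -v rot
python3 - <<'E'
from m import *
f=cam('wrist'); save(f,'w20')
show('red@183',blobs(f,(0,150,50),(4,255,255),182,100)+blobs(f,(175,150,50),(180,255,255),182,100))
show('white@172',blobs(f,(0,0,150),(180,50,255),172,4000)); show('yellow',blobs(f,(16,100,60),(35,255,255),168,300))
g=cam('side'); save(g,'s20')
a=cv2.resize(g['image'][254:384,190:330],(400,371),interpolation=cv2.INTER_CUBIC)
b=np.zeros((372,800,3),np.uint8); b[:300,:400]=cv2.resize(f['image'],(400,300)); b[:371,400:]=a; cv2.imwrite('pics/c20.png',b)
E
```

```text
t: 51.3
position: [420.8, 354.5, 122.2]
wrist_force: [0.1, -0.5, 0.6]
grip_width: 1.0
t: 51.72
position: [419.1, 352.4, 221.0]
wrist_force: [1.1, 0.0, 0.1]
grip_width: 0.999
t: 52.13
position: [498.8, 378.5, 280.9]
wrist_force: [0.1, 0.8, -0.6]
grip_width: 0.996
t: 52.47
position: [494.6, 379.0, 281.5]
wrist_force: [0.7, -0.3, 0.9]
grip_width: 0.999
red@183
   [263.1, 138.9] 460.5 [451.2, 363.4] -71.3 [19.4, 19.2]
   [263.5, 90.0] 645.0 [416.0, 352.0] 18.7 [27.3, 13.2]
   [263.7, 35.5] 663.5 [381.0, 340.2] -29.2 [20.4, 19.7]
   [397.4, 29.1] 1284.5 [347.5, 429.9] 26.7 [40.2, 16.0]
white@172
   [264.3, 78.5] 11562.0 [415.7, 351.9] 18.5 [120.0, 59.5]
yellow
   [50.0, 284.6] 1640.0 [656.9, 213.2] -88.7 [99.4, 21.3]
   [345.8, 290.0] 444.0 [565.5, 489.0] 31.6 [67.0, 18.8]
   [428.6, 276.7] 3810.5 [526.3, 556.0] 70.7 [152.3, 57.5]
   [265.3, 111.8] 765.0 [418.7, 352.7] 18.5 [124.7, 65.2]
```

View pics/c20.png

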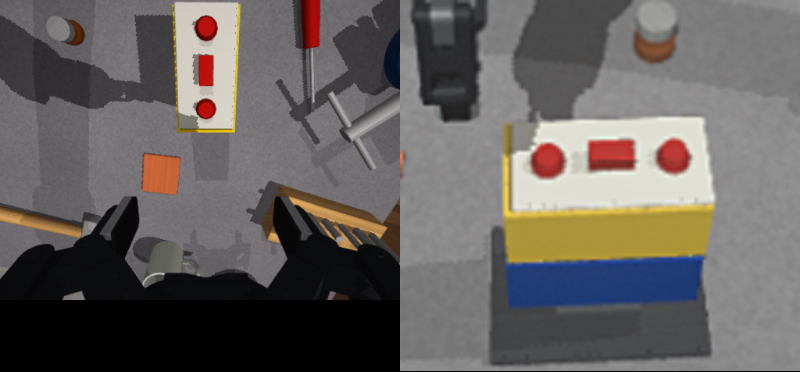

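Wrist and side views agree. The stack is upright: blue (bottom), yellow, white lid flush. Yellow is at (418.7,352.7) against blue at (419.3,353.5), and the lid sits about 3 mm along the length, inside its play and under the 5 mm limit. The gripper is clear, so I'm handing in.

```bash
python3 -m crank '[[[0,0,0,0,0,0,-1],[0,0,0,0,0,0,-1],[0,0,0,0,0,0,-1]]]' | grep force; python3 -c "
from h import *
from m import *
g=cam('top'); a=load('top0')
for n,lo,hi in [('copper',(3,100,120),(15,255,255)),('brass',(16,100,100),(24,255,255))]: show(n,[b for b in blobs(g,lo,hi,10,10,700)])
print(order.sign_off())"
```

```text
wrist_force: [-0.2, 0.2, 0.9]
copper
   [121.9, 169.6] 555.0 [625.8, 328.9] 11.6 [79.7, 69.7]
brass
   [200.3, 112.0] 556.0 [802.0, 99.6] -89.5 [235.2, 24.9]
the job is handed in; nothing more can be done
None
```

The job is done and handed in after about 53 s of the 210 s. No verdict was reported. I dropped the five castings present (three bosses, two blocks) into the yellow box and closed it with the smaller white lid. Then I set the blue box on the stand and the yellow box on top of it.

- **Seating:** each box came down at the height expected for full seating, within about 1 mm. The last wrist and side views show the stack upright with the lid down all round. The yellow box is about 1 mm off the blue one.
- **Lid shift:** the lid sits about 3 mm off-centre along the box, at the edge of its play but inside the 5 mm limit. It was about centred before the carry, so it probably slid then. I did not measure its tilt separately.
- **Bench:** the last top view shows no castings left, and the copper sheet has not moved. The jar and steel cylinder were never approached, but I did not measure them again.
- **Disagreement:** early views put the yellow box about 4 mm farther along x than later close-ups. I used the close-up value, and the lid went in.

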